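# Put the clean window and lamp head back on the bedroom lantern

## Task

Get the lantern ready for the night: slide the clean window from the grey tidy upright down the grooves in its open side until fully home, then put the lamp head on, notch over the rib, fully down. With both let go, press the orange switch on top. Lower the parts in without dropping them, and leave the lantern standing where it is and the other things alone.

Things in the scene. Friction and masses are not known exactly. Their poses are not given: they have to be found in the camera images.
- lantern: Green plastic lantern without its roof, loose, 1.1 kg: square tower 110 x 110 mm on a 122 x 122 x 22 mm base, rim 115 mm high, empty inside. Origin: centre of the underside, z up. Three sides have fixed clear windows; the side towards its -x is open and takes the loose window (see lantern_slot). A steel carrying handle is folded down on the +x side out to x = 101 mm, below 85 mm height.
- lantern_slot (a point): Middle of the window slot's mouth, lantern frame (-46, 0, 115) mm, axes as the lantern's. Two facing vertical grooves, open at the top with 3 mm bevels, 8 mm wide along x, their bottoms at y = +-47 mm, run down to a floor at lantern z = 22 mm. Their lips cover |y| from 38 to 47 mm; between the lips the side is open.
- lantern_key (a point): Top of the outer face of the black rib (key) on the middle of the lantern's +x side: lantern frame (61, 0, 115) mm. The rib is 10 mm wide, sticks out 6 mm, runs from base to rim and has a copper strip on it.
- window: Loose clear window with a green edge, 70 g: 5 mm thick (its x), 91 mm wide (y), 90 mm high (z), with a green finger tab on top. Origin: middle of its bottom edge. It starts upright in the tidy and is the same both ways round. Fully home its origin is at (-46, 0, 22) mm in the lantern's frame; the tab then stands 23 mm above the rim (the hollow lamp head has room for it).
- window_tab (a point): Centre of the finger tab, 103 mm above the window's bottom edge, axes as the window's. The tab is 10 mm thick (x), 44 mm wide (y), 26 mm tall (90 to 116 mm above the bottom edge); grip it from above across its thickness, along the window's x.
- lamp_head: Lamp head (roof) of the lantern, loose, 0.2 kg, standing on its skirt on the table: hollow square green cap, 120 x 120 mm (128 mm at the eaves), roof top 57 mm high, then a bar grip and a switch. Origin: centre of the skirt's lower edge, z up. Skirt 114 mm square inside, its lowest 6 mm flared to 124 mm. Fully home it overlaps the rim by 15 mm: origin at (0, 0, 100) mm in the lantern's frame, axes agreeing.
- lamp_head_grip (a point): Point to grip on the lamp head, 78 mm above its lower edge on its axis, axes as the head's. The black bar grip is 46 mm long (head x), 26 mm wide (head y; grip across this) and reaches from 57 to 89 mm above the lower edge.
- lamp_head_notch (a point): Notch 16 mm wide in the skirt's +x side, head frame (60, 0, 15) mm, with a white mark above it on the roof's edge. It goes over the lantern's rib and meets lantern_key when the head is on; the head goes on no other way round.
- switch_top (a point): Middle of the top of the orange push switch, 16 mm across, on top of the bar grip, 94 mm above the head's lower edge; it stands 5 mm proud of the grip and is pressed straight down.
- switch (a joint): Travel of the switch: 0 up, 0.004 m fully down; spring, about 4 N fully down; springs back when let go.
- tidy: Grey slotted plastic tidy, fixed, 120 x 120 mm, base 12 mm thick. Origin: centre of the underside. Window slot at its x = -30 mm, 9 mm wide, walls up to 40 mm high, closed at both ends, floor at z = 12 mm. Comb slot at its x = +40 mm.
- comb: White hair comb standing on its teeth in the tidy's other slot, 165 mm long, 36 mm high. Leave it.
- jar: Glass jar with a screw lid, 72 mm across, 105 mm high; origin centre of underside. Leave it.
- spoon: Stainless steel spoon lying on the table, 160 mm long. Leave it.
- mug: Blue mug, 80 mm across, 90 mm high; origin centre of underside. Leave it.
- hairbrush: Wooden hairbrush, 205 mm long, lying at the left side. Leave it.
- bluebox_door0 (a joint): Swing door of the fixed blue plastic box (140 x 220 x 160 mm) at the back left, rad, 0 shut, grows as it opens towards the robot; starts shut or slightly ajar. Leave it.
There are look-alikes about, which are no part of the job. What is shaped like the lamp_head but yellow is not meant.

How it is judged (in metres and radians):
On the way, in this order (a step that is already met when the one before it is completed fails the run):
1. the window stands upright in the lantern's grooves, fully down, and has been let go (z of window in the frame of lantern between 0.018 and 0.026 m and x of window in the frame of lantern between -0.05 and -0.042 m and y of window in the frame of lantern between -0.004 and 0.004 m and angle between the z axis of window and the z axis of lantern, either way round below 0.08 rad and angle between the x axis of window and the x axis of lantern, either way round below 0.08 rad and contact force between the fingers and window below 0.1 N), for 0.2 s.
2. the lamp head sits fully down on the lantern, notch over the rib, and has been let go (z of lamp_head in the frame of lantern between 0.096 and 0.104 m and horizontal distance between lamp_head and lantern below 0.006 m and horizontal distance between lamp_head_notch and lantern_key below 0.01 m and angle between the z axis of lamp_head and the z axis of lantern, either way round below 0.06 rad and contact force between the fingers and lamp_head below 0.1 N), for 0.2 s.
3. the orange switch is pressed down (value of joint switch above 0.003 m), for 0.04 s.
At the end, for the whole second after the job is handed in: Window home in its grooves (4 mm, 0.08 rad) and lamp head home on the lantern with its notch over the rib (4 mm in height, 6 mm sideways, 0.06 rad of level), switch sprung back up, lantern upright and within 40 mm of its start, everything at rest (z of window in the frame of lantern between 0.018 and 0.026 m and x of window in the frame of lantern between -0.05 and -0.042 m and y of window in the frame of lantern between -0.004 and 0.004 m and angle between the z axis of window and the z axis of lantern, either way round below 0.08 rad and angle between the x axis of window and the x axis of lantern, either way round below 0.08 rad and z of lamp_head in the frame of lantern between 0.096 and 0.104 m and horizontal distance between lamp_head and lantern below 0.006 m and horizontal distance between lamp_head_notch and lantern_key below 0.01 m and angle between the z axis of lamp_head and the z axis of lantern, either way round below 0.06 rad and value of joint switch below 0.001 m and angle between lantern's own z axis and vertical below 0.05 rad and distance of lantern from where it was at the start of the episode below 0.04 m and linear speed of each of lantern, window, lamp_head below 0.02 m/s); the robot touches nothing.
It fails at once if the comb, jar, spoon, mug or hairbrush is shifted by more than 30 mm, or the blue box's door swung past 0.4 rad (distance of any of jar, spoon, mug, hairbrush, comb from where it was at the start of the episode above 0.03 m or value of joint bluebox_door0 above 0.4 rad).
It fails at once if the lantern is tipped by more than 0.2 rad (angle between lantern's own z axis and vertical above 0.2 rad).
It fails at once if the window is dropped (falls free faster than 0.6 m/s) (linear speed of window above 0.6 m/s and contact force between the fingers and window below 0.05 N).
It fails at once if the lamp head is dropped (falls free faster than 0.6 m/s) (linear speed of lamp_head above 0.6 m/s and contact force between the fingers and lamp_head below 0.05 N).
It also fails if it takes over 58 s, if anything falls off the work surface, if the arm or the gripper's body presses on something with over 40 N, if the wrist force passes 120 N, or if a joint passes its speed limit or range.

## Robot

A 7-joint arm with a two-finger parallel gripper is mounted at the origin on the work surface. World frame = base frame: x ahead of the robot, y to its left, z up, the work surface at z = 0. Lengths are in mm, angles in rad, forces in N, time in s.
With the tool pointing down it reaches from about 400 to 875 mm from the base axis. Payload 6.5 kg.
Tool frame: the origin (TCP) lies at the very end of the fingers, on their centre line; the grasp point (between the pads) lies 19 mm behind it; z points along the fingers, y is the direction in which the jaws open and shut (so a half turn about z gives the same grasp; the last joint's range is limited). The gripper opens to 85 mm and grips with 20 to 120 N. Pads are 22 mm wide; open, the fingers measure 114 mm over their backs; the gripper's body (76 mm by 85 mm) begins 54 mm behind the grasp point. The pads swing forward as they close: fully open they stand 13 mm farther back than shut.
Start: joints at [1.28, 0.536, -0.004, 1.538, 0.003, 1.067, -0.071], TCP at [144.888, -633.638, 205.39] pointing down, gripper open.
Joint ranges: [-2.7, 2.7], [-0.37, 2.16], [-1.27, 1.26], [0.24, 2.4], [-1.31, 4.45], [0.19, 1.91], [-2.76, 2.76]. Speed limits (rad/s): [2.39, 2.39, 3.14, 3.14, 3.14, 3.14, 3.14].

## Interface

Orientations are given as a unit quaternion [x, y, z, w].
In Python, from rig import arm, vision gives the robot as it stands. The module is installed in compiled form; this text tells all that it offers.
- The arm moves only by the tool carry_out, never from a script. Its argument "series" is a list that holds one entry, the list of rows, each a list of 5 numbers: the finger opening in cm, from 0 to 8.54, then the shift along the world's x, y, z in cm, then the turn about the world's z in degrees. In form: [[[claw, tx, ty, tz, turn], ...]]. A call has 1 to 8 rows; each row shifts and turns the commanded pose from where the row before left it; what a row does not reach is not made up. A row lasts 1/12 s, in which the tool goes at most 41.7 mm and 7.16 degrees, less where a joint would pass 70% of its speed; a pose out of reach is approached as far as the arm can. A call is refused whole if a number of a shift passes 4.17 or a number of a turn 7.16, either way. A call with a gripper value outside its range is refused whole. The fingers move at their own pace and stop on an object; "newtons" is the grip in N (left out, the last holds). Time passes only in rows, so rows that do not move let the fingers close. It gives the time, the measured TCP pose, the force and the opening at its end, in the units of the state.
- arm.observe(): the state, without advancing time (a new reading comes with each control period).
- vision.snapshot(name): name is "scene" or "top" or "wrist"; returns a dict with "frame" (384x512x3 uint8, blue, green, red), "range_z" (384x512 float32, mm along the optical axis (not along the pixel's ray), 0 where there is no reading), "fx", "fy", "cx", "cy" (pixels), "camera_from_world" (4x4, takes a point from world to camera coordinates); the wrist camera has in their place "T_tool_cam" (4x4, takes a point from camera to tool coordinates, whose origin is the TCP and whose axes are the flange's). Camera axes: x right, y down, z forward; pixel columns grow to the right and rows downward; lengths in mm; the calibration is good to about 2 mm. A picture is of the moment at which its call begins: read the wrist's pose just before it.
- arm.finish_job(): hands the job in, once; it reports no verdict.
The state is a dict: "time_s": time; "q": joint angles; "joint_vel": joint speeds; "tau": joint torques, N m; "tcp_pos": TCP position; "orientation": TCP orientation; "ft_force": force on the tool from outside, world axes, zero at the start; "torque": the same for the moment, N m; "finger_gap": finger opening in mm.
Only numpy, scipy, OpenCV 4.12 (cv2) and the standard library are available. Lean on these libraries where they do the work, as an engineer would, in place of code of your own. Each camera call takes 0.05 s, during which the arm holds its last target.

## Working session

There is one attempt and no reset: what is moved stays moved. The work goes in short steps, Python scripts to look and compute and a tool call to move; the robot and the scene stay as the last step left them, time stands still between calls to the robot, and variables do not carry over. Pictures are saved under pics/ and viewed, and the job is handed in when it is done.

Besides the shell and the picture viewer there is one more tool, called after "Request:" as a command line: name --argument value ..., lists and objects as JSON in quotes. carry_out: Moves the arm, as the interface text tells. Its arguments: {"type":"object","properties":{"series":{"type":"array","items":{"type":"array","items":{"type":"array","items":{"type":"number"}}}},"newtons":{"type":"number"}},"required":["series"]}

```bash
mkdir -p pics
cat > h.py <<'E'
from rig import arm, vision
import numpy as np, cv2
from scipy.spatial.transform import Rotation as R
def snap(name,tag):
    st=arm.observe(); s=vision.snapshot(name)
    cv2.imwrite(f'pics/{tag}.png',s['frame'])
    if name=='wrist':
        T=np.eye(4);T[:3,:3]=R.from_quat(st['orientation']).as_matrix();T[:3,3]=st['tcp_pos']
        s['wc']=T@s['T_tool_cam']
    else: s['wc']=np.linalg.inv(s['camera_from_world'])
    np.savez(f'pics/{tag}.npz',f=s['frame'],d=s['range_z'],K=[s['fx'],s['fy'],s['cx'],s['cy']],wc=s['wc'])
    return s
def load(tag): return np.load(f'pics/{tag}.npz')
def cloud(z):
    d=z['d'];fx,fy,cx,cy=z['K'];v,u=np.mgrid[:d.shape[0],:d.shape[1]]
    P=np.stack([(u-cx)/fx*d,(v-cy)/fy*d,d,np.ones_like(d)],-1)@z['wc'].T
    P=P[...,:3];P[d==0]=np.nan
    return P
def crop(tag,u0,u1,v0,v1,k,out):
    f=load(tag)['f'][v0:v1,u0:u1]; cv2.imwrite(f'pics/{out}.png',cv2.resize(f,None,fx=k,fy=k,interpolation=cv2.INTER_CUBIC))
def ray(z,u,v,h):
    fx,fy,cx,cy=z['K'];d=z['wc'][:3,:3]@[(u-cx)/fx,(v-cy)/fy,1];o=z['wc'][:3,3];return o+d*(h-o[2])/d[2]
E
python3 - <<'E'
from h import *
for n in ['scene','top','wrist']:
    s=snap(n,n+'0'); print(n,s['wc'].round(2).tolist(),s['fx'])
o=arm.observe();print({k:np.round(v,3).tolist() for k,v in o.items()})
E
```

```text
scene [[-0.6, 0.51, -0.62, 1229.9], [0.8, 0.39, -0.46, 674.83], [0.01, -0.77, -0.64, 841.19], [0.0, 0.0, 0.0, 1.0]] 372.48866069276835
top [[0.02, -0.98, 0.19, 272.66], [-1.0, -0.02, -0.02, 148.26], [0.02, -0.19, -0.98, 1366.69], [0.0, 0.0, 0.0, 1.0]] 396.13853859866396
wrist [[0.22, -0.94, -0.27, 212.34], [-0.97, -0.22, -0.06, -618.21], [-0.0, 0.27, -0.96, 372.03], [0.0, 0.0, 0.0, 1.0]] 281.7367632772708
{'time_s': 0.15, 'q': [1.28, 0.537, -0.004, 1.539, 0.003, 1.067, -0.071], 'joint_vel': [0.001, -0.003, -0.0, -0.002, -0.0, -0.002, 0.002], 'tau': [0.001, -58.379, 1.05, -25.935, 0.013, 0.006, -0.0], 'tcp_pos': [144.759, -633.139, 204.713], 'orientation': [0.994, 0.112, -0.0, -0.001], 'ft_force': [0.063, 0.173, -0.306], 'torque': [0.007, 0.059, -0.03], 'finger_gap': 85.411}
```

View pics/scene0.png

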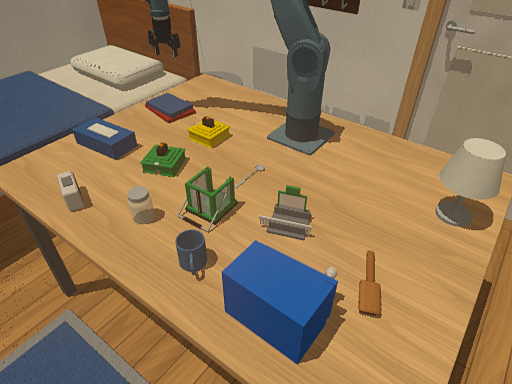

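View pics/top0.png

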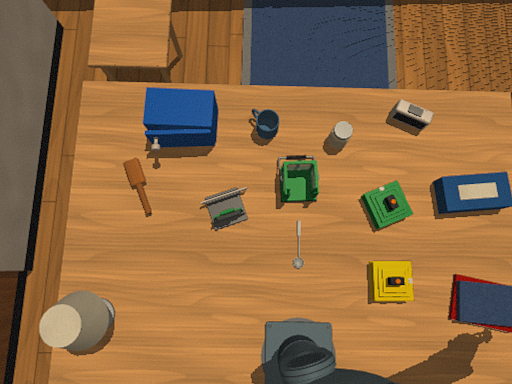

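View pics/wrist0.png

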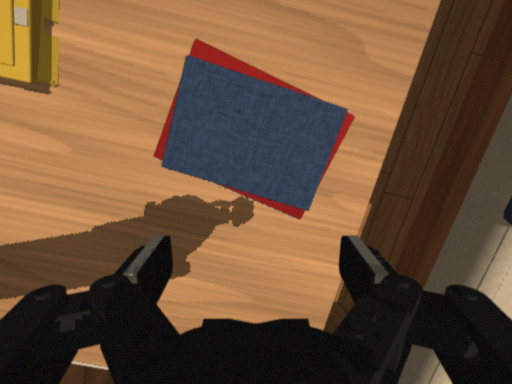

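The top view shows the tidy with the window tab at about (230,213), the lantern at (299,182) with its handle at the top (about world +x), the green head at (388,203) and the yellow look-alike at (393,282).

Run:
```python
from h import *
crop('top0',190,430,140,250,3.3,'c1')
crop('scene0',120,330,130,250,3.8,'c2')
z=load('top0');P=cloud(z)
for n,(u,v) in dict(tab=(230,213),lant=(299,182),head=(391,203),comb=(223,197)).items():
    print(n,P[v,u].round(1))
```

```text
tab [455.7 233.9  65.4]
lant [576.3   0.7  21.7]
head [ 497.7 -295.3   89.9]
comb [514.3 261.7  35.7]
```

View pics/c1.png

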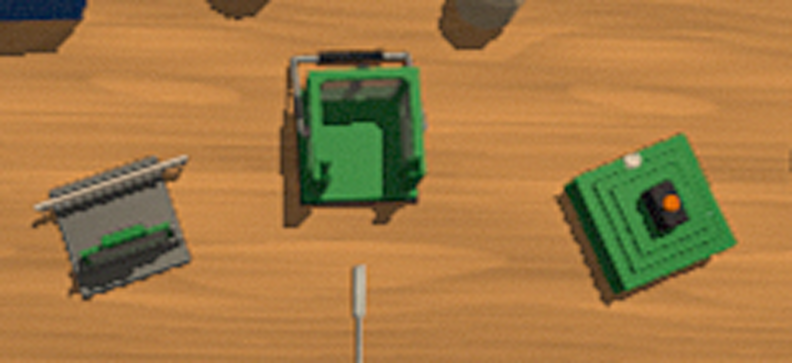

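View pics/c2.png

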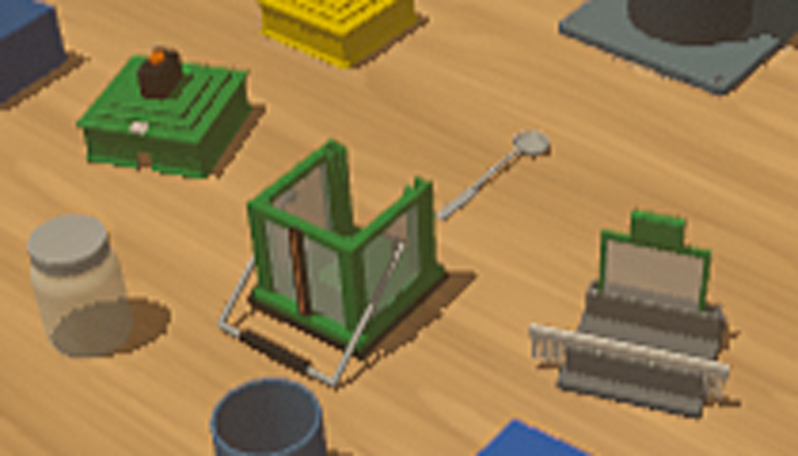

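Run:
```python
from h import *
z=load('top0');P=cloud(z)
def box(u0,u1,v0,v1,zl,zh,n):
    Q=P[v0:v1,u0:u1].reshape(-1,3);Q=Q[(Q[:,2]>zl)&(Q[:,2]<zh)]
    r=cv2.minAreaRect(Q[:,:2].astype(np.float32));print(n,len(Q),np.round(r[0],1),np.round(r[1],1),round(r[2],1),'z',np.percentile(Q[:,2],[5,50,95]).round(1))
box(270,330,150,215,100,125,'lantern rim')
box(270,330,150,215,12,30,'lantern floor')
box(355,420,175,235,40,70,'head')
box(355,420,175,235,75,97,'grip')
box(195,255,180,235,5,38,'tidy')
box(195,255,180,235,100,140,'tab')
box(195,255,180,235,50,99,'win')
box(195,255,180,205,30,60,'comb')
for t in ['scene0']:
    z=load(t);P=cloud(z)
    box(280,312,180,197,80,140,'tab sc'); box(270,320,180,220,45,140,'win sc')
    box(140,240,160,230,100,125,'rim sc'); box(140,190,130,150,75,97,'grip sc');box(130,190,135,180,40,70,'head sc')
```

```text
lantern rim 349 [576.7   3.9] [115.9 110.3] 3.5 z [105.3 112.9 117.1]
lantern floor 898 [594.9   4.3] [165.2 128. ] 3.7 z [14.6 20.3 25.9]
head 1241 [ 505.  -302.1] [128.1 131.6] 23.5 z [42.4 49.4 58.6]
grip 119 [ 504.6 -301.2] [45.  27.2] 25.9 z [78.8 87.2 94.1]
tidy 917 [487.3 257.4] [175.2 200. ] 4.5 z [ 6.4 11.5 36. ]
tab 73 [455.2 237.9] [11.  87.9] 19.5 z [101.1 123.7 130. ]
win 60 [492.2 235.7] [ 73.1 120.7] 20.3 z [50.8 67.5 96.9]
comb 203 [521.3 259.9] [ 17.6 161.3] 20.4 z [33.5 40.6 49.5]
tab sc 211 [455.5 241.8] [14.1 83.3] 19.9 z [ 88.  107.3 129.7]
win sc 555 [488.3 249.5] [83.2 92.5] 17.1 z [ 47.6  82.5 127.6]
rim sc 539 [636.6 -27.8] [148.1 290.5] 61.7 z [101.2 112.3 117.9]
grip sc 65 [ 502.  -301.9] [47.8 26.9] 25.8 z [78.2 89.2 96.2]
head sc 641 [ 518.2 -356.1] [146.5 256.8] 15.1 z [44.7 52.1 61.1]
```

Request:
carry_out --series '[[[8.5, 2.8, 2.9, 0.6, 4], [8.5, 2.8, 2.9, 0.6, 4], [8.5, 2.8, 2.9, 0.6, 4], [8.5, 2.8, 2.9, 0.6, 4], [8.5, 2.8, 2.9, 0.6, 4], [8.5, 2.8, 2.9, 0.6, 4], [8.5, 2.8, 2.9, 0.6, 4], [8.5, 2.8, 2.9, 0.6, 4]]]' --newtons 30

```text
time_s: 0.82
tcp_pos: [369.8, -399.9, 253.6]
orientation: [0.924, 0.383, -0.0, -0.0]
ft_force: [0.4, -1.0, -0.5]
finger_gap: 85.0
```

Request:
carry_out --series '[[[8.5, 1, 4, 0, 4], [8.5, 1, 4, 0, 4], [8.5, 1, 4, 0, 4], [8.5, 1, 4, 0, 4], [8.5, 1, 4, 0, 4], [8.5, 1, 4, 0, 4], [8.5, 1, 4, 0, 4], [8.5, 1, 4, 0, 4]]]'

```text
time_s: 1.48
tcp_pos: [448.8, -79.8, 253.5]
orientation: [0.782, 0.623, -0.0, 0.0]
ft_force: [1.4, 0.4, -0.2]
finger_gap: 84.9
```

Request:
carry_out --series '[[[8.5, 0.1, 4, 0, 4], [8.5, 0.1, 4, 0, 4], [8.5, 0.1, 4, 0, 4], [8.5, 0.1, 4, 0, 4], [8.5, 0.1, 4, 0, 4], [8.5, 0.1, 4, 0, 4], [8.5, 0.1, 4, 0, 4], [8.5, 0.1, 4, 0, 4]]]'

```text
time_s: 2.15
tcp_pos: [456.6, 240.0, 253.4]
orientation: [0.58, 0.814, -0.0, 0.0]
ft_force: [0.9, 0.2, 0.9]
finger_gap: 85.3
```

Run:
```python
from h import *
snap('wrist','w1');o=arm.observe();print(np.round(o['q'],3),o['tcp_pos'])
z=load('w1');P=cloud(z);Q=P.reshape(-1,3)
for zl,zh in [(105,135),(30,60)]:
    m=(Q[:,2]>zl)&(Q[:,2]<zh)&(abs(Q[:,0]-460)<120)&(abs(Q[:,1]-240)<120);print(m.sum(),np.percentile(Q[m],[2,50,98],axis=0).round(1).tolist(),cv2.minAreaRect(Q[m][:,:2].astype(np.float32)))
```

```text
[ 0.052  0.356 -0.791  1.797  0.276  1.098 -0.488] [454.92673024 249.61831361 254.18827891]
387 [[444.2, 220.6, 111.7], [453.8, 242.4, 126.6], [463.7, 260.8, 128.2]] ((454.18695068359375, 240.13381958007812), (9.71963882446289, 43.182132720947266), 19.388427734375)
1640 [[432.3, 189.8, 32.8], [510.1, 265.4, 39.2], [545.1, 330.1, 47.7]] ((488.7147521972656, 247.88734436035156), (87.14070892333984, 163.9936981201172), 20.334890365600586)
```

View pics/w1.png

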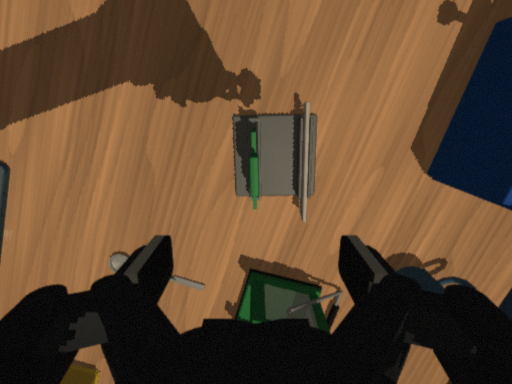

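The wrist view shows the window's tab at about (254,180), vertical in the image, and the comb at (305,160). The arm was still settling, so I'm taking it again at rest.

Run:
```python
from h import *
snap('wrist','x');o=arm.observe();snap('wrist','w2');print(o['tcp_pos'],R.from_quat(o['orientation']).as_euler('xyz',degrees=True))
z=load('w2');P=cloud(z);Q=P.reshape(-1,3)
m=(Q[:,2]>112)&(Q[:,2]<135)&(abs(Q[:,0]-460)<120)&(abs(Q[:,1]-240)<120);print(m.sum(),np.percentile(Q[m],[2,50,98],axis=0).round(1).tolist(),cv2.minAreaRect(Q[m][:,:2].astype(np.float32)))
crop('w2',220,330,100,230,4.5,'c3')
```

```text
[454.95684823 245.96610971 253.82139709] [179.91989097  -0.29564399 109.55087124]
370 [[444.3, 220.4, 118.7], [453.7, 240.8, 126.6], [464.4, 260.6, 128.2]] ((454.5885314941406, 239.98867797851562), (9.934085845947266, 43.44202423095703), 19.643211364746094)
```

View pics/c3.png

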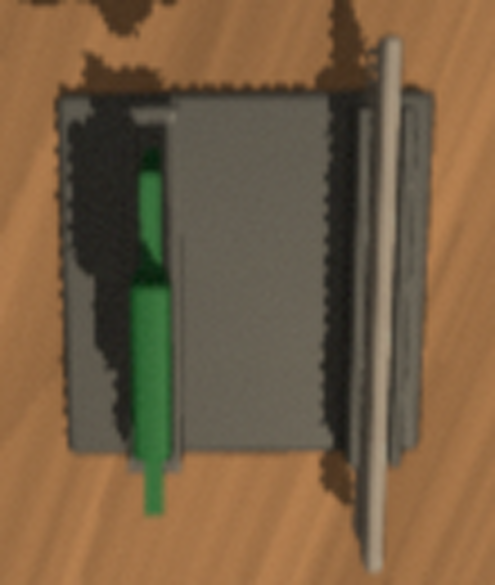

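Request:
carry_out --series '[[[5, 0, 0, -4, 0], [5, 0, 0, -4, 0], [5, 0, 0.1, -3, 0], [5, 0, 0.05, 0, 0], [5, 0, 0, 0, 0], [5, 0, 0, 0, 0]]]'

```text
time_s: 2.8
tcp_pos: [458.0, 239.9, 145.1]
orientation: [0.582, 0.813, 0.001, 0.001]
ft_force: [0.5, 0.3, 0.8]
finger_gap: 50.0
```

Run:
```python
from h import *
snap('wrist','w3');o=arm.observe();print(o['tcp_pos'],R.from_quat(o['orientation']).as_euler('xyz',degrees=True),o['finger_gap'])
z=load('w3');P=cloud(z);Q=P.reshape(-1,3)
m=(Q[:,2]>120)&(Q[:,2]<135)&(abs(Q[:,0]-460)<120)&(abs(Q[:,1]-240)<35);print(m.sum(),np.percentile(Q[m],[2,50,98],axis=0).round(1).tolist(),cv2.minAreaRect(Q[m][:,:2].astype(np.float32)))
```

```text
[458.36840167 240.28081502 145.52529324] [ 1.79811079e+02 -1.30236423e-02  1.08826430e+02] 50.08602830348996
837 [[444.7, 220.7, 123.7], [454.0, 241.5, 126.7], [463.9, 260.3, 128.0]] ((454.48272705078125, 239.79283142089844), (9.924910545349121, 43.750389099121094), 18.97136116027832)
```

View pics/w3.png

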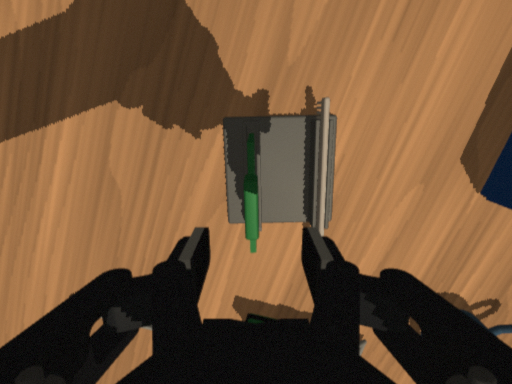

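At rest the tab is centred between the open fingers, apart from an x offset of −4 mm. I'll correct that, go down to TCP z ≈ 98 and close.

Request:
carry_out --series '[[[5, -0.4, 0, -0.5, 0.5], [5, 0, 0, -2, 0], [5, 0, 0, -2.2, 0], [5, 0, 0, 0, 0], [5, 0, 0, 0, 0], [0.6, 0, 0, 0, 0], [0.6, 0, 0, 0, 0], [0.6, 0, 0, 0, 0]]]' --newtons 30

```text
time_s: 3.52
tcp_pos: [453.7, 240.3, 97.6]
orientation: [0.578, 0.816, 0.001, 0.001]
ft_force: [0.4, -0.3, 0.5]
finger_gap: 14.2
```

Request:
carry_out --series '[[[0.6, 0, 0, 0, 0], [0.6, 0, 0, 0, 0], [0.6, 0, 0, 0, 0]]]'

```text
time_s: 3.77
tcp_pos: [453.9, 240.4, 97.5]
orientation: [0.578, 0.816, 0.001, 0.001]
ft_force: [0.3, -0.1, 5.9]
finger_gap: 8.6
```

Run:
```python
from h import *
snap('wrist','w4');o=arm.observe();print(o['tcp_pos'],R.from_quat(o['orientation']).as_euler('xyz',degrees=True),o['finger_gap'],o['q'].round(2) if hasattr(o['q'],'round') else o['q'])
```

```text
[453.99345436 240.38990389  97.56524669] [1.79860496e+02 1.14910008e-04 1.09377412e+02] 8.26533929661223 [-0.05  0.55 -0.67  1.95  0.48  0.79 -0.65]
```

View pics/w4.png

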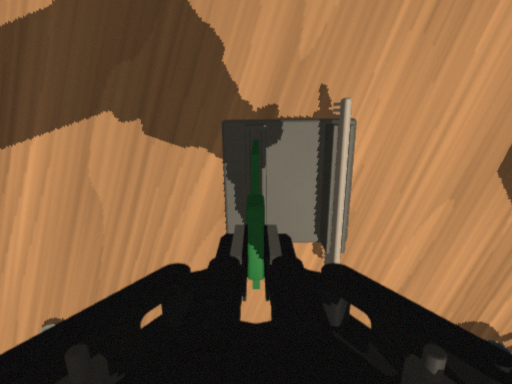

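The fingers sit on both faces of the tab (gap about 8–9 mm, tab at (256,240)). Lifting.

Request:
carry_out --series '[[[0.5, 0, 0, 0.5, 0], [0.5, 0, 0, 1.5, 0], [0.5, 0, 0, 2, 0], [0.5, 0, 0, 2, 0], [0.5, 0, 0, 2, 0], [0.5, 0, 0, 2, 0], [0.5, 0, 0, 2, 0], [0.5, 0, 0, 2, 0]]]'

```text
time_s: 4.48
tcp_pos: [452.4, 239.7, 237.6]
orientation: [0.578, 0.816, -0.0, -0.0]
ft_force: [0.1, -0.7, -0.7]
finger_gap: 8.4
```

Run:
```python
from h import *
snap('wrist','w5');o=arm.observe();print(o['tcp_pos'],o['finger_gap'],o['ft_force'])
snap('scene','s5');crop('s5',180,340,80,250,3.4,'c5')
```

```text
[454.31254744 241.22861975 241.29360166] 8.389622466285996 [1.50978226 1.71447535 1.99105256]
```

View pics/c5.png

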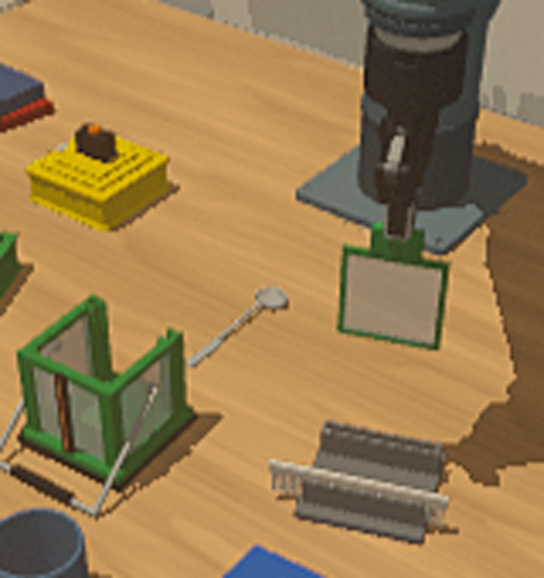

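View pics/w5.png

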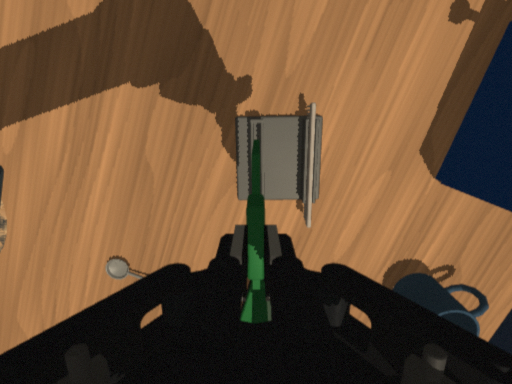

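Request:
carry_out --series '[[[0.5, 0.9, -3.5, 0, -2], [0.5, 0.9, -3.9, 0, -2], [0.5, 0.9, -3.9, 0, -2], [0.5, 0.9, -3.9, 0, -2], [0.5, 0.9, -3.9, 0, -2], [0.5, 0.9, -3.9, 0, -2], [0.5, 0.9, -3.9, 0, -2], [0.5, 0.9, -3.9, 0, -2]]]'

```text
time_s: 5.25
tcp_pos: [524.3, -70.2, 235.7]
orientation: [0.687, 0.727, -0.0, -0.0]
ft_force: [1.5, 0.5, -1.5]
finger_gap: 8.6
```

Request:
carry_out --series '[[[0.5, 0, 0, 0, 0], [0.5, 0, 0, 0, 0], [0.5, 0, 0, 0, 0], [0.5, 0, 0, 0, 0]]]'

```text
time_s: 5.58
tcp_pos: [524.4, -66.5, 236.0]
orientation: [0.685, 0.729, 0.0, -0.001]
ft_force: [-0.3, 0.6, -0.2]
finger_gap: 8.6
```

Run:
```python
from h import *
snap('wrist','w6');o=arm.observe();print(o['tcp_pos'],R.from_quat(o['orientation']).as_euler('xyz',degrees=True),o['finger_gap'])
P=cloud(load('w6'));Q=P.reshape(-1,3)
m=(Q[:,2]>108)&(Q[:,2]<120)&(abs(Q[:,0]-577)<90)&(abs(Q[:,1]-4)<62);print(m.sum(),np.percentile(Q[m],[5,50,95],axis=0).round(1).tolist(),cv2.minAreaRect(Q[m][:,:2].astype(np.float32)))
crop('w6',80,480,0,300,2,'c6')
```

```text
[524.50049723 -66.38944746 236.20237992] [-1.79973684e+02 -3.18864165e-02  9.35476099e+01] 8.434778380180685
3859 [[528.1, -49.1, 109.8], [598.2, 25.6, 113.6], [628.2, 58.1, 114.9]] ((577.2754516601562, 4.259181976318359), (115.65386962890625, 110.1755599975586), 3.6933419704437256)
```

View pics/c6.png

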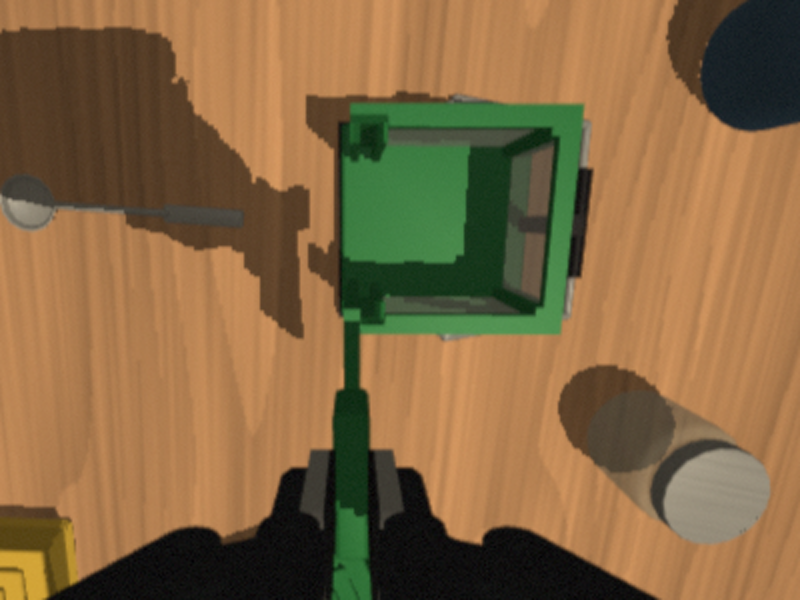

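```bash
python3 - <<'E'
from h import *
P=cloud(load('w6'));Q=P.reshape(-1,3);Q=Q[~np.isnan(Q[:,0])]
a=np.radians(3.7);c,s=np.cos(a),np.sin(a);L=np.array([574.3,4.07])
l=(Q[:,:2]-L)@np.array([[c,-s],[s,c]])
m=(Q[:,2]>109)&(Q[:,2]<120)
r=l[m]
k=lambda b,ax,f:np.round(f(r[b][:,ax]),1)
# edges
for n,b,ax in [('+y edge',(r[:,1]>30)&(r[:,0]>-30)&(r[:,0]<45),1),('-y edge',(r[:,1]<-30)&(abs(r[:,1])<62)&(r[:,0]>-30)&(r[:,0]<45),1),('+x',(r[:,0]>30)&(abs(r[:,1])>10)&(abs(r[:,1])<40),0),('rib',(r[:,0]>30)&(abs(r[:,1])<4),0),('-x +y',(r[:,0]<0)&(r[:,1]>48)&(r[:,1]<54),0),('-x -y',(r[:,0]<0)&(r[:,1]<-48)&(r[:,1]>-54),0)]:
    v=r[b][:,ax]; print(n,len(v),np.percentile(v,[0,2,98,100]).round(1) if len(v) else '')
rb=r[(r[:,0]>57)];print('rib y',rb[:,1].min(),rb[:,1].max())
# slices in lantern x, height, for y~42..46 near corner
for y0,y1 in [(39,42),(42,46),(-46,-42),(-42,-39)]:
    b=(l[:,1]>y0)&(l[:,1]<y1)&(abs(l[:,0]+46)<14)&(Q[:,2]<130);o=np.argsort(l[b][:,0])
    print(y0,[(round(x,1),round(z)) for x,z in zip(l[b][o][:,0],Q[b][o][:,2])][::3])
# window in gripper
g=Q[(Q[:,2]>135)&(Q[:,2]<250)&(abs(Q[:,0]-524)<40)&(Q[:,1]>-75)&(Q[:,1]<0)]
for zl,zh in [(150,175),(175,200),(200,225),(225,240),(240,250)]:
    t=g[(g[:,2]>zl)&(g[:,2]<zh)]
    if len(t): print(zl,len(t),np.percentile(t,[2,50,98],axis=0).round(1).tolist())
E
python3 - <<'E'
from h import *
crop('w6',230,290,130,340,3,'c6b');crop('w6',240,290,40,180,4,'c6c')
E
```

```text
+y edge 1065 [30.2 40.9 54.8 55.1]
-y edge 767 [-55.1 -54.8 -39.3 -30. ]
+x 733 [43.8 44.3 54.4 55.1]
rib 142 [44.2 44.4 60.1 60.6]
-x +y 411 [-54.8 -53.8  -1.1  -0. ]
-x -y 290 [-49.9 -49.1  -1.1  -0. ]
rib y -5.35720068095936 4.208983284862601
39 [(np.float64(-58.9), 22), (np.float64(-57.6), 20), (np.float64(-56.3), 21), (np.float64(-54.8), 113), (np.float64(-53.9), 114), (np.float64(-52.9), 113), (np.float64(-51.9), 111), (np.float64(-51.0), 110), (np.float64(-48.7), 21), (np.float64(-47.5), 22), (np.float64(-46.2), 23), (np.float64(-44.9), 21), (np.float64(-43.7), 22), (np.float64(-42.4), 21), (np.float64(-42.2), 83), (np.float64(-42.2), 108), (np.float64(-42.2), 51), (np.float64(-41.3), 111), (np.float64(-40.4), 111), (np.float64(-39.6), 114), (np.float64(-39.5), 112), (np.float64(-38.6), 113), (np.float64(-37.7), 114), (np.float64(-36.0), 20), (np.float64(-34.7), 19), (np.float64(-33.5), 20), (np.float64(-32.2), 21)]
42 [(np.float64(-58.9), 20), (np.float64(-57.6), 21), (np.float64(-56.4), 19), (np.float64(-56.3), 22), (np.float64(-54.8), 113), (np.float64(-53.9), 113), (np.flo
[... 1323 characters left out ...]
), 21), (np.float64(-45.9), 21), (np.float64(-44.5), 20), (np.float64(-42.6), 44), (np.float64(-42.5), 80), (np.float64(-42.5), 108), (np.float64(-41.5), 110), (np.float64(-40.6), 112), (np.float64(-39.6), 113), (np.float64(-38.6), 113), (np.float64(-37.6), 114), (np.float64(-35.1), 21), (np.float64(-33.7), 20)]
150 18 [[519.6, -22.3, 153.5], [521.8, -22.0, 163.6], [524.3, -21.9, 171.8]]
175 28 [[519.5, -22.3, 177.5], [521.8, -22.1, 188.6], [524.2, -21.9, 198.5]]
200 38 [[519.2, -22.4, 202.3], [521.8, -22.2, 214.5], [523.9, -21.9, 224.4]]
225 285 [[519.6, -46.0, 228.9], [522.2, -33.9, 239.1], [524.9, -22.2, 240.0]]
240 124 [[518.6, -47.1, 240.0], [522.3, -45.6, 242.8], [527.4, -22.3, 249.3]]
```

View pics/c6b.png

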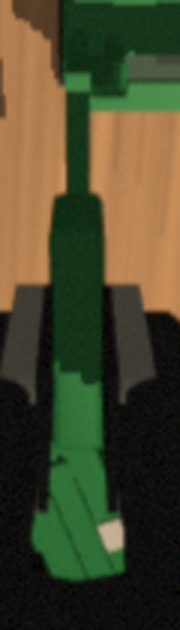

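View pics/c6c.png

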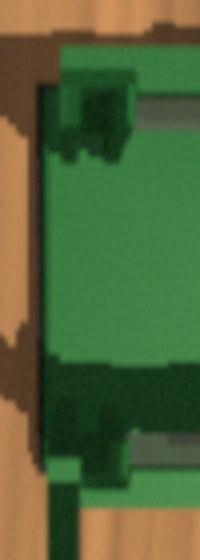

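The lantern centre is at (574.3, 4.1) with yaw 3.7°, and the slot is at (528.4, 1.1). The held window is vertical, with its centre at about (524.7, −67.5), so it has to shift by (+3.7, +68.6) mm.

Request:
carry_out --series '[[[0.5, 0.1, 1.5, 0, 0.1], [0.5, 0.1, 2, 0, 0], [0.5, 0.1, 2, 0, 0], [0.5, 0.1, 1.36, 0, 0], [0.5, 0, 0, -1, 0], [0.5, 0, 0, -1, 0], [0.5, 0, 0, 0, 0], [0.5, 0, 0, 0, 0]]]'

```text
time_s: 6.3
tcp_pos: [527.9, -0.6, 215.2]
orientation: [0.686, 0.728, -0.001, -0.001]
ft_force: [-0.6, -0.0, -0.1]
finger_gap: 8.4
```

Request:
carry_out --series '[[[0.5, 0, 0, 0, 0], [0.5, 0, 0, 0, 0], [0.5, 0, 0, 0, 0]]]'

```text
time_s: 6.55
tcp_pos: [529.1, -0.0, 216.7]
orientation: [0.686, 0.728, 0.0, 0.0]
ft_force: [-0.1, -0.1, -1.0]
finger_gap: 8.4
```

```bash
cat > chk.py <<'E'
from h import *
import sys
t=sys.argv[1]
snap('wrist',t);o=arm.observe();print(o['tcp_pos'],R.from_quat(o['orientation']).as_euler('xyz',degrees=True),o['finger_gap'],o['ft_force'])
P=cloud(load(t));Q=P.reshape(-1,3);Q=Q[~np.isnan(Q[:,0])]
g=Q[(Q[:,2]>122)&(abs(Q[:,0]-528)<12)&(Q[:,1]>30)&(Q[:,1]<55)]
for zl in range(122,210,12):
    q=g[(g[:,2]>zl)&(g[:,2]<zl+12)]
    if len(q): print(zl,len(q),np.percentile(q,[2,50,98],axis=0).round(1).tolist())
E
python3 chk.py w7
python3 - <<'E'
from h import *
snap('scene','s7');crop('s7',160,280,120,240,5,'c7s');crop('w7',180,330,60,260,3,'c7')
E
```

```text
[5.29132420e+02 1.23776948e-01 2.16674705e+02] [1.79965847e+02 7.21185830e-03 9.34472745e+01] 8.95330288649935 [ 0.66483868  0.1256726  -0.95795561]
134 10 [[525.0, 44.2, 134.1], [526.7, 44.2, 139.0], [528.5, 44.5, 144.4]]
146 7 [[524.4, 44.1, 150.7], [526.7, 44.3, 151.3], [529.1, 44.5, 152.0]]
158 14 [[524.3, 44.1, 158.3], [526.7, 44.3, 162.2], [529.1, 44.5, 166.5]]
170 14 [[524.5, 44.0, 171.3], [526.7, 44.2, 175.1], [528.9, 44.4, 178.7]]
182 16 [[524.6, 43.9, 182.4], [526.7, 44.2, 188.9], [528.8, 44.4, 193.6]]
194 22 [[524.0, 44.1, 194.7], [526.3, 44.2, 200.1], [528.6, 44.4, 205.1]]
206 23 [[524.2, 44.0, 208.5], [526.6, 44.2, 213.0], [528.5, 44.4, 217.3]]
```

View pics/c7.png

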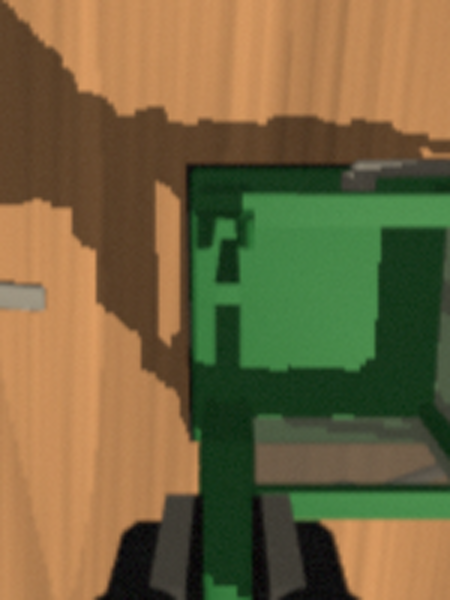

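View pics/c7s.png

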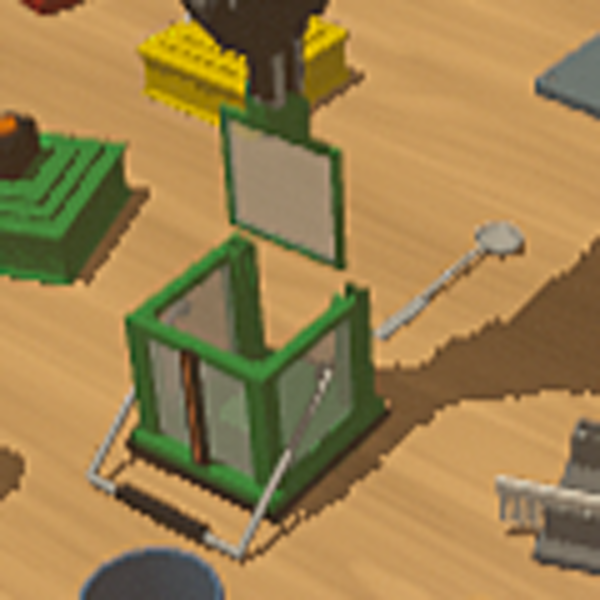

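Window edge measured at (526.7, 44.2) and it should be at (525.5, 46.5). I'll correct by (−1, +2.3) mm and lower to just inside the mouth.

Request:
carry_out --series '[[[0.5, -0.1, 0.23, 0, 0.25], [0.5, 0, 0, -0.5, 0], [0.5, 0, 0, 0, 0], [0.5, 0, 0, 0, 0], [0.5, 0, 0, 0, 0]]]'

```text
time_s: 7.07
tcp_pos: [527.8, 2.7, 211.3]
orientation: [0.684, 0.73, -0.0, -0.0]
ft_force: [0.9, 0.0, -0.9]
finger_gap: 8.4
```

```bash
python3 chk.py w8
```

```text
[527.89699095   2.78582109 211.36506739] [-1.79996285e+02 -5.70196871e-04  9.37336153e+01] 8.645828731995339 [ 0.07330225 -0.71143358 -1.32444661]
122 5 [[523.5, 46.8, 128.2], [525.1, 47.0, 129.0], [526.8, 47.2, 130.8]]
134 8 [[523.4, 46.9, 137.6], [525.5, 47.1, 139.0], [527.6, 47.2, 145.8]]
146 12 [[522.7, 46.8, 146.3], [525.1, 47.1, 152.6], [527.3, 47.2, 154.1]]
158 14 [[522.8, 46.7, 158.9], [525.1, 47.0, 163.0], [527.4, 47.1, 166.7]]
170 14 [[522.9, 46.8, 171.2], [525.1, 47.0, 175.5], [527.3, 47.1, 179.3]]
182 19 [[522.4, 46.7, 183.8], [524.4, 46.9, 189.1], [527.1, 47.2, 193.9]]
194 20 [[522.5, 46.7, 194.3], [525.1, 47.0, 199.8], [527.0, 47.2, 204.4]]
206 243 [[522.8, 30.3, 207.6], [525.3, 39.1, 214.6], [527.8, 46.9, 215.8]]
```

Request:
carry_out --series '[[[0.5, 0.03, -0.05, -0.4, 0], [0.5, 0, 0, -0.5, 0], [0.5, 0, 0, -0.5, 0], [0.5, 0, 0, -0.5, 0], [0.5, 0, 0, -0.5, 0], [0.5, 0, 0, 0, 0], [0.5, 0, 0, 0, 0]]]'

```text
time_s: 7.7
tcp_pos: [527.9, 2.3, 187.0]
orientation: [0.684, 0.73, -0.0, -0.0]
ft_force: [-0.3, -0.1, -0.8]
finger_gap: 8.5
```

```bash
python3 chk.py w9
python3 - <<'E'
from h import *
snap('scene','s9');crop('s9',160,280,120,240,5,'c9s');crop('w9',180,330,60,260,3,'c9')
E
```

```text
[528.17079641   2.33022457 187.30161251] [-1.79988821e+02 -4.50698119e-03  9.37384401e+01] 8.829808161492105 [ 0.70688277  0.33487996 -0.99978708]
122 11 [[522.9, 46.4, 122.2], [525.2, 46.7, 128.4], [527.4, 46.8, 129.6]]
134 14 [[522.9, 46.4, 135.7], [525.2, 46.6, 139.0], [527.4, 46.7, 142.8]]
146 14 [[523.0, 46.3, 147.8], [525.1, 46.6, 151.5], [527.3, 46.7, 155.0]]
158 16 [[522.6, 46.3, 158.7], [524.8, 46.5, 164.4], [527.2, 46.6, 168.5]]
170 23 [[522.6, 46.2, 170.1], [525.1, 46.5, 175.0], [527.1, 46.7, 180.2]]
182 236 [[522.9, 30.4, 183.6], [525.3, 39.0, 190.1], [527.8, 46.5, 191.4]]
```

View pics/c9.png

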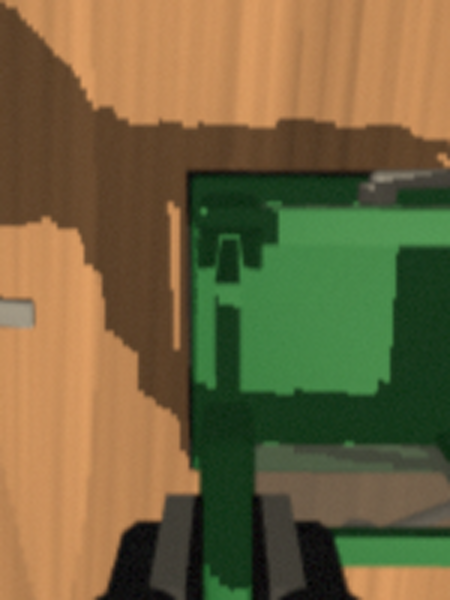

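View pics/c9s.png

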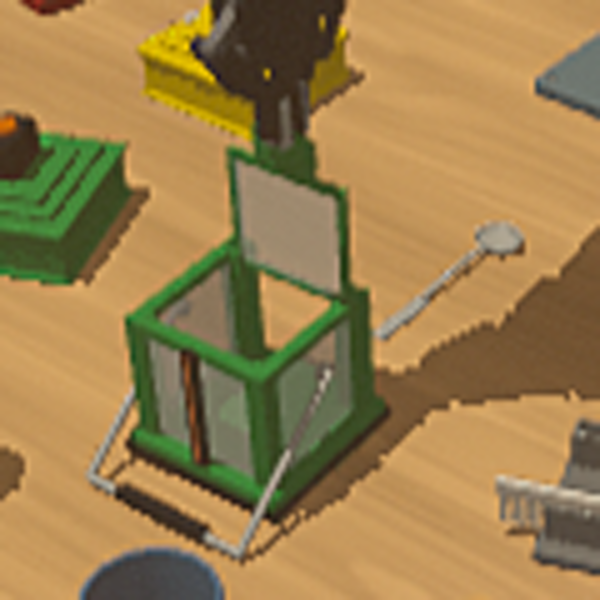

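The window is in the grooves (its bottom below the rim) with no contact force. Sliding on down.

Request:
carry_out --series '[[[0.5, 0.03, 0, -0.9, 0], [0.5, 0, 0, -0.9, 0], [0.5, 0, 0, -0.9, 0], [0.5, 0, 0, -0.9, 0], [0.5, 0, 0, -0.9, 0], [0.5, 0, 0, -0.9, 0], [0.5, 0, 0, -0.9, 0], [0.5, 0, 0, -0.6, 0]]]'

```text
time_s: 8.47
tcp_pos: [528.0, 2.3, 117.0]
orientation: [0.684, 0.73, -0.0, -0.0]
ft_force: [-0.3, 0.1, -1.0]
finger_gap: 8.5
```

```bash
python3 chk.py w10
```

```text
[527.37444085   2.19647227 116.29100681] [-1.79854963e+02 -1.35426313e-02  9.37415054e+01] 8.449980314148684 [-0.73032866  0.83301217 -1.52923194]
122 1 [[523.5, 36.4, 122.2], [523.5, 36.4, 122.2], [523.5, 36.4, 122.2]]
```

Request:
carry_out --series '[[[0.5, 0, 0, -0.3, 0], [0.5, 0, 0, -0.3, 0], [0.5, 0, 0, -0.2, 0], [0.5, 0, 0, -0.1, 0], [0.5, 0, 0, 0, 0], [0.5, 0, 0, 0, 0]]]'

```text
time_s: 9.02
tcp_pos: [528.6, 2.2, 109.6]
orientation: [0.684, 0.73, 0.0, 0.0]
ft_force: [0.1, -1.0, -0.8]
finger_gap: 8.6
```

```bash
python3 chk.py w11
```

```text
[528.65571626   2.28937462 109.59406732] [1.79976648e+02 2.71094431e-03 9.37316694e+01] 8.675423375079617 [-0.01372934 -0.31149665 -1.66553622]
```

Request:
carry_out --series '[[[0.5, 0, 0, -0.1, 0], [0.5, 0, 0, -0.1, 0], [0.5, 0, 0, -0.1, 0], [0.5, 0, 0, 0, 0], [0.5, 0, 0, 0, 0]]]'

```text
time_s: 9.48
tcp_pos: [529.6, 2.3, 107.6]
orientation: [0.684, 0.73, 0.001, 0.001]
ft_force: [-0.7, -0.1, 8.0]
finger_gap: 8.1
```

```bash
python3 chk.py w12
python3 - <<'E'
from h import *
snap('scene','s12');crop('s12',160,280,120,240,5,'c12s')
E
```

```text
[529.58739357   2.33320411 107.52846318] [1.79879529e+02 2.56900983e-02 9.37245750e+01] 8.621289397748022 [-0.85998835 -0.26000715  8.11391143]
```

View pics/c12s.png

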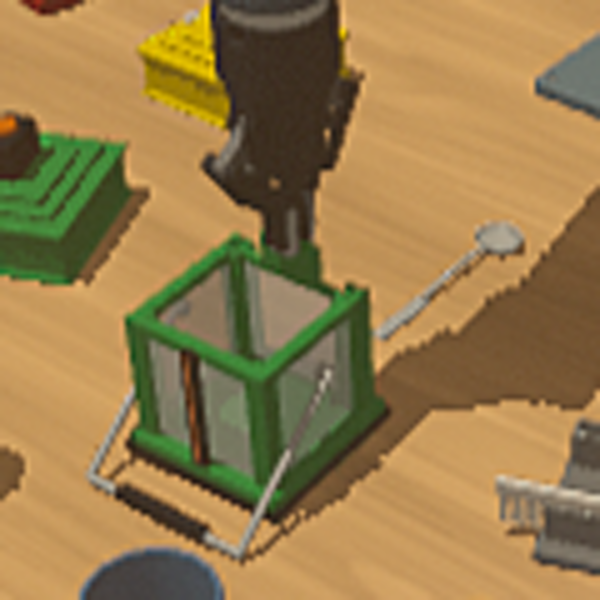

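View pics/w12.png

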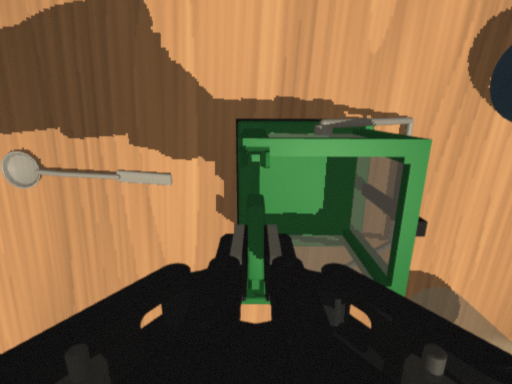

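Home: 8 N of contact at TCP z 107.5, which is where the window's bottom edge meets the floor. Letting go and rising.

Request:
carry_out --series '[[[3, 0, 0, 0, 0], [3, 0, 0, 0, 0], [3, 0, 0, 0, 0], [3, 0, 0, 0.5, 0], [3, 0, 0, 1.5, 0], [3, 0, 0, 2.5, 0], [3, 0, 0, 3, 0], [3, 0, 0, 3, 0]]]'

```text
time_s: 10.25
tcp_pos: [527.8, 2.4, 212.4]
orientation: [0.684, 0.73, -0.0, -0.001]
ft_force: [1.1, -0.5, 0.3]
finger_gap: 30.3
```

Request:
carry_out --series '[[[5, 0, 0, 3, 0], [5, 0, -2, 2, 0], [5, 0, -4, 0, 0], [5, 0, -2, 0, 0], [5, 0, 0, 0, 0], [5, 0, 0, 0, 0], [5, 0, 0, 0, 0], [5, 0, 0, 0, 0]]]'

```text
time_s: 10.92
tcp_pos: [528.4, -76.2, 261.4]
orientation: [0.683, 0.73, 0.0, -0.0]
ft_force: [0.3, -0.0, -0.1]
finger_gap: 49.8
```

Run:
```python
from h import *
snap('wrist','w13');o=arm.observe();print(o['tcp_pos'],R.from_quat(o['orientation']).as_euler('xyz',degrees=True),o['q'])
P=cloud(load('w13'));Q=P.reshape(-1,3);Q=Q[~np.isnan(Q[:,0])]
m=(Q[:,2]>108)&(Q[:,2]<120)&(abs(Q[:,0]-577)<90)&(abs(Q[:,1]-4)<65);print(cv2.minAreaRect(Q[m][:,:2].astype(np.float32)))
m=(Q[:,2]>125)&(Q[:,2]<145)&(abs(Q[:,0]-530)<20)&(abs(Q[:,1]-4)<45);print(m.sum(),cv2.minAreaRect(Q[m][:,:2].astype(np.float32)),np.percentile(Q[m][:,2],[5,50,95]))
crop('w13',130,450,0,260,2.4,'c13')
```

```text
[528.44601038 -76.21468593 261.38772265] [-1.79994280e+02 -3.33568904e-02  9.38626481e+01] [ 0.5504295   0.34121013 -0.61356868  1.75544518  0.21582253  1.11307903
 -0.06466513]
((576.8334350585938, 4.423454284667969), (115.56283569335938, 110.21630096435547), 3.6614837646484375)
454 ((528.9833984375, 1.5120048522949219), (9.156923294067383, 42.764808654785156), 3.9904518127441406) [135.29138437 136.62703299 137.85164262]
```

View pics/c13.png

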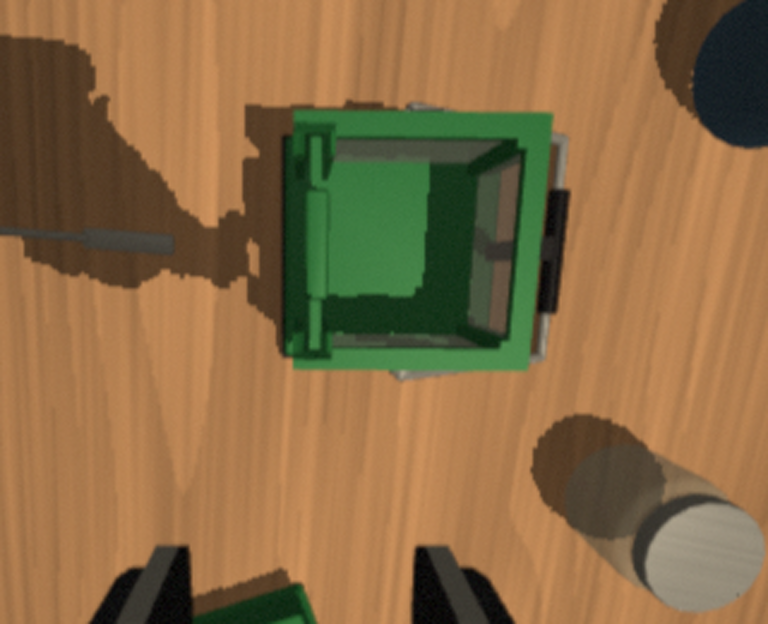

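The window stands home: tab top at z 137.8 and centred on the slot to within 1 mm. Now to the head.

Request:
carry_out --series '[[[7, -1.1, -3.2, -0.2, -6.8], [7, -1.1, -3.2, -0.2, -6.8], [7, -1.1, -3.2, -0.2, -6.8], [7, -1.1, -3.2, -0.2, -6.8], [7, -1.1, -3.2, -0.2, -6.8], [7, -1.1, -3.2, -0.2, -6.8], [7, -1.1, -3.2, -0.2, -6.8], [7, -1, -3.1, -0.2, -6.8]]]'

```text
time_s: 11.63
tcp_pos: [441.2, -333.4, 245.4]
orientation: [0.942, 0.335, 0.0, 0.0]
ft_force: [0.6, 0.8, -0.2]
finger_gap: 69.9
```

Request:
carry_out --series '[[[7, 0, 0, 0, -6.8], [7, 0, 0, 0, -6.8], [7, 0, 0, 0, 0], [7, 0, 0, 0, 0], [7, 0, 0, 0, 0], [7, 0, 0, 0, 0]]]'

```text
time_s: 12.13
tcp_pos: [441.9, -332.1, 245.4]
orientation: [0.974, 0.224, 0.0, -0.0]
ft_force: [-0.1, 0.0, -0.3]
finger_gap: 70.0
```

```bash
cat > hd.py <<'E'
from h import *
import sys
t=sys.argv[1]
snap('wrist',t);o=arm.observe();print(o['tcp_pos'],R.from_quat(o['orientation']).as_euler('xyz',degrees=True),o['q'])
P=cloud(load(t));Q=P.reshape(-1,3);Q=Q[~np.isnan(Q[:,0])]
for zl,zh in [(28,60),(70,86),(86,91.5),(92,97)]:
    m=(Q[:,2]>zl)&(Q[:,2]<zh)&(abs(Q[:,0]-504)<95)&(abs(Q[:,1]+301)<95)
    if m.sum()>5: print(zl,m.sum(),cv2.minAreaRect(Q[m][:,:2].astype(np.float32)),np.percentile(Q[m][:,2],[5,50,95]).round(1),Q[m].mean(0).round(1))
E
python3 hd.py w14;python3 -c "
from h import *
crop('w14',80,440,0,270,2.2,'c14')"
```

```text
[ 441.77809747 -332.18240085  245.41420553] [-1.79994267e+02 -4.41276792e-03  2.59021127e+01] [ 0.78394419  0.34410426 -0.27850806  1.7433734   0.10585919  1.06881652
 -0.64880565]
28 9701 ((504.30242919921875, -303.4287109375), (128.2737274169922, 127.00484466552734), 23.187389373779297) [44.8 50.3 56.5] [ 507.1 -301.7   50.2]
70 65 ((503.9893493652344, -302.931396484375), (45.747440338134766, 25.957002639770508), 23.175539016723633) [84.4 85.5 86. ] [ 505.7 -300.4   85.3]
86 750 ((504.7394104003906, -303.0536804199219), (45.061100006103516, 25.403413772583008), 25.340038299560547) [86.3 87.7 89.2] [ 504.4 -302.9   87.7]
92 145 ((504.0264587402344, -302.902587890625), (15.237710952758789, 14.552624702453613), 52.99767303466797) [92.1 92.9 94. ] [ 504.1 -302.8   92.9]
```

View pics/c14.png

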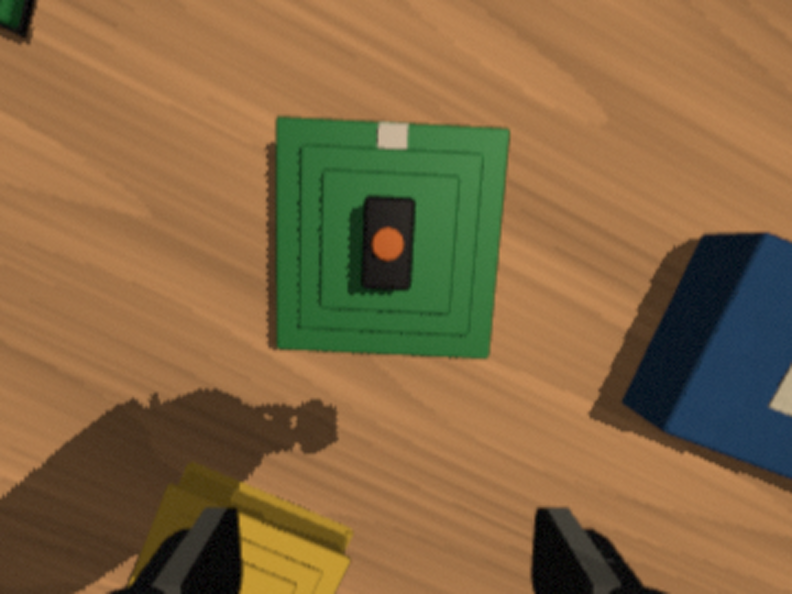

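The white mark is at (393,135) in the crop, towards +x of the tool; head centre (504.2, −303.1), yaw 23.3°. Moving over it and down part way.

Request:
carry_out --series '[[[6.5, 3.1, 1.45, 0, -1.3], [6.5, 3.1, 1.45, 0, -1.3], [6.5, 0, 0, -3.4, 0], [6.5, 0, 0, -3.4, 0], [6.5, 0, 0, -3.4, 0], [6.5, 0, 0, -2.8, 0], [6.5, 0, 0, 0, 0], [6.5, 0, 0, 0, 0]]]'

```text
time_s: 12.85
tcp_pos: [502.8, -303.0, 114.7]
orientation: [0.98, 0.201, -0.001, -0.001]
ft_force: [-0.2, 0.4, 0.4]
finger_gap: 64.9
```

```bash
python3 hd.py w15
```

```text
[ 504.23347267 -303.83482251  116.46031859] [ 1.79970335e+02 -4.28509405e-02  2.31788058e+01] [ 0.658452    0.555645   -0.25956417  1.76544813  0.18204117  0.84304176
 -0.85140933]
28 17856 ((503.8169860839844, -302.82745361328125), (127.56166076660156, 128.7130889892578), 23.224382400512695) [45.  50.5 56.4] [ 512.4 -299.3   50.3]
70 244 ((505.34747314453125, -302.2408752441406), (43.63945770263672, 26.198596954345703), 23.8403263092041) [72.  82.9 85.9] [ 520. -296.   81.]
86 1590 ((504.4319152832031, -302.58154296875), (45.14619064331055, 25.549240112304688), 22.718753814697266) [86.5 87.7 88.9] [ 505.7 -302.1   87.7]
92 325 ((504.34942626953125, -302.7751159667969), (15.054275512695312, 15.008720397949219), 64.8878402709961) [92.1 92.9 93.9] [ 504.4 -302.7   92.9]
```

View pics/w15.png

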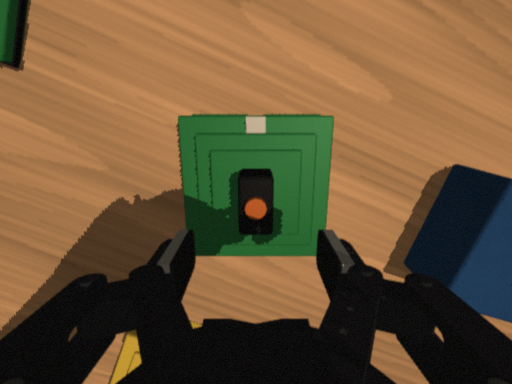

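Request:
carry_out --series '[[[6.5, 0, 0.1, -2, 0], [6.5, 0, 0, -2, 0], [6.5, 0, 0, -1.3, 0], [6.5, 0, 0, 0, 0], [6.5, 0, 0, 0, 0], [2, 0, 0, 0, 0], [2, 0, 0, 0, 0], [2, 0, 0, 0, 0]]]' --newtons 50

```text
time_s: 13.57
tcp_pos: [504.3, -303.2, 63.6]
orientation: [0.98, 0.2, 0.001, 0.001]
ft_force: [-0.5, 0.8, -0.8]
finger_gap: 29.3
```

Request:
carry_out --series '[[[2, 0, 0, 0, 0], [2, 0, 0, 0, 0], [2, 0, 0, 0, 0]]]'

```text
time_s: 13.82
tcp_pos: [504.0, -302.9, 63.2]
orientation: [0.98, 0.201, 0.0, 0.0]
ft_force: [-0.7, 1.1, 6.7]
finger_gap: 19.7
```

```bash
python3 hd.py w16
```

```text
[ 503.96219711 -302.85702316   63.21605355] [ 1.79958665e+02 -3.12102605e-02  2.31362168e+01] [ 0.64262997  0.63029262 -0.2410996   1.79327578  0.2098688   0.74206414
 -0.87604992]
28 22470 ((504.0836181640625, -302.76678466796875), (127.69137573242188, 128.297607421875), 23.21729850769043) [44.9 50.3 56.3] [ 524.2 -294.2   50. ]
70 442 ((504.3253173828125, -302.4187316894531), (45.92466354370117, 26.14617156982422), 22.243778228759766) [71.2 80.3 85.8] [ 524.2 -294.5   79.7]
86 2326 ((504.3182067871094, -302.6330261230469), (45.5571403503418, 25.2419376373291), 22.293596267700195) [86.6 87.8 89.2] [ 507.1 -301.8   87.8]
92 729 ((504.22552490234375, -303.156494140625), (22.32591438293457, 45.1826057434082), 23.420034408569336) [92.2 93.1 96.2] [ 505.6 -302.    93.4]
```

View pics/w16.png

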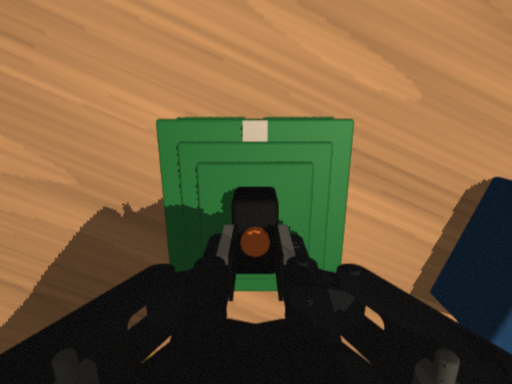

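Request:
carry_out --series '[[[0.5, 0, 0, 0, 0], [0.5, 0, 0, 0, 0], [0.5, 0, 0, 0, 0], [0.5, 0, 0, 0, 0], [0.5, 0, 0, 0, 0]]]'

```text
time_s: 14.28
tcp_pos: [504.2, -302.8, 63.6]
orientation: [0.98, 0.201, 0.0, 0.0]
ft_force: [-2.2, 1.2, 9.5]
finger_gap: 12.1
```

```bash
python3 hd.py w17; python3 -c "
from h import *
crop('w17',140,380,100,310,3,'c17');print(arm.observe()['ft_force'],arm.observe()['finger_gap'])"
```

```text
[ 504.13786176 -302.80646161   63.5428608 ] [ 1.79948829e+02 -4.35331619e-02  2.31393594e+01] [ 0.64259527  0.62985173 -0.24129735  1.79307533  0.20975204  0.74243913
 -0.8760754 ]
28 22651 ((504.25006103515625, -303.05548095703125), (128.2936248779297, 128.18353271484375), 22.96222496032715) [45.  50.4 56.4] [ 524.1 -294.7   50.2]
70 436 ((518.8944091796875, -296.80908203125), (14.836832046508789, 25.866891860961914), 22.56419563293457) [71.  80.5 85.8] [ 524.4 -294.2   79.7]
86 1656 ((504.68280029296875, -303.07073974609375), (45.70777893066406, 24.790250778198242), 23.32683563232422) [86.5 87.7 88.9] [ 510.5 -300.5   87.7]
92 646 ((510.4637451171875, -300.63446044921875), (24.49421501159668, 26.655780792236328), 65.79485321044922) [92.2 93.1 96.3] [ 506.7 -302.2   93.5]
[-1.08299682  1.25234264  9.36595956] 12.043526312507776
```

View pics/c17.png

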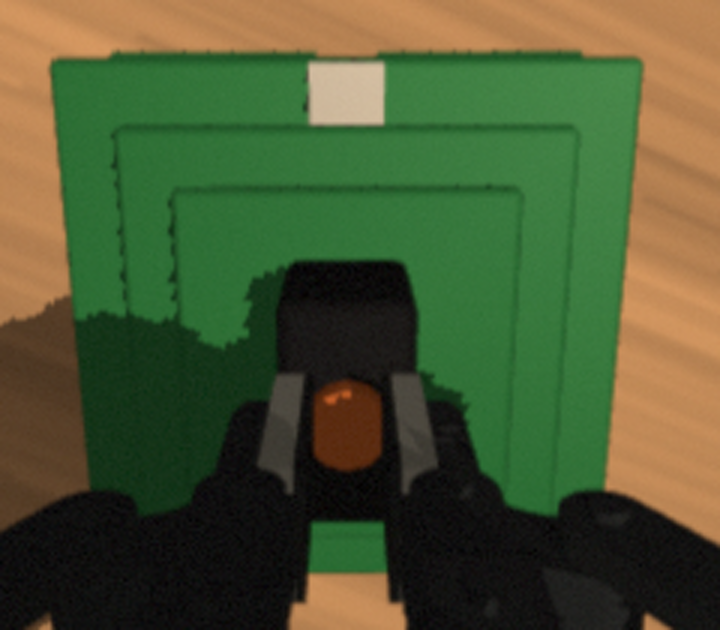

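Request:
carry_out --series '[[[1.6, 0, 0, 0.2, 0], [1.6, 0, 0, 0.5, 0], [1.6, 0, 0, 1, 0], [1.6, 0, 0, 1, 0], [1.6, 0, 0, 0, 0], [1.6, 0, 0, 0, 0]]]'

```text
time_s: 14.83
tcp_pos: [504.2, -303.1, 90.5]
orientation: [0.98, 0.2, 0.001, 0.001]
ft_force: [0.1, -0.0, 0.4]
finger_gap: 16.3
```

```bash
python3 hd.py w18; python3 -c "
from h import *
snap('scene','s18');crop('s18',120,260,100,220,4.5,'c18');print(arm.observe()['ft_force'],arm.observe()['finger_gap'])"
```

```text
[ 503.65611748 -302.91064584   89.83314837] [ 1.79961330e+02 -2.50657131e-02  2.31249290e+01] [ 0.65067962  0.59119365 -0.25104031  1.78246453  0.19604991  0.7914494
 -0.86487477]
28 19155 ((504.0206604003906, -302.97540283203125), (127.74368286132812, 128.71885681152344), 23.462770462036133) [45.  50.4 56.4] [ 519.  -296.5   50.1]
70 305 ((504.4576721191406, -302.7643127441406), (45.511817932128906, 25.792797088623047), 23.075496673583984) [71.  81.4 85.8] [ 522.8 -295.4   80. ]
86 1747 ((504.48968505859375, -302.68475341796875), (44.65336608886719, 25.352651596069336), 22.629119873046875) [86.6 87.8 88.9] [ 507.8 -301.6   87.8]
92 411 ((504.1216735839844, -302.62213134765625), (15.213958740234375, 15.246572494506836), 21.139400482177734) [92.2 92.9 93.9] [ 504.2 -302.9   92.9]
[ 0.34053468  0.76491304 -0.43445663] 15.849268823089488
```

View pics/c18.png

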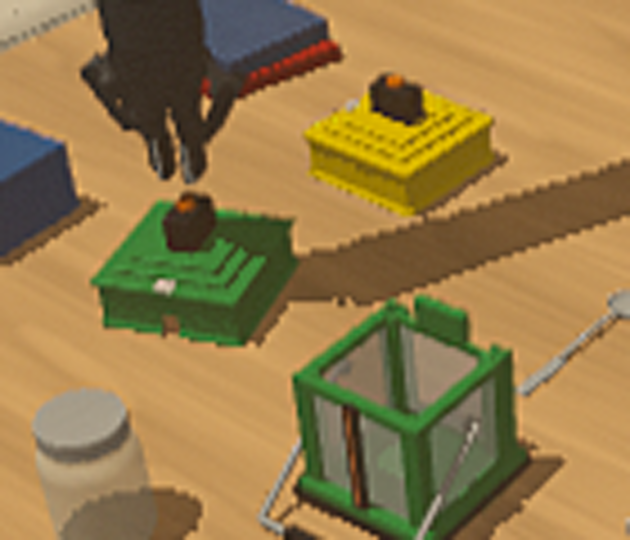

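View pics/w18.png

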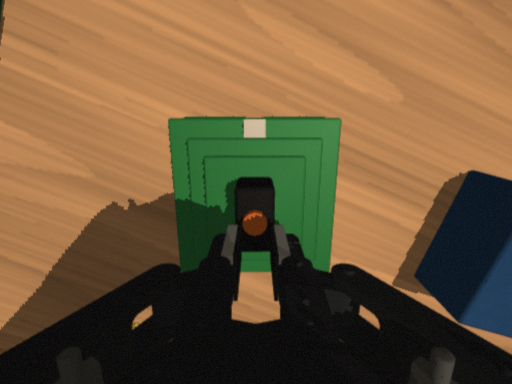

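The head didn't come up; the fingers slipped off the grip. I'll check where the fingertips really are.

Run:
```python
from h import *
P=cloud(load('s18'))
print(arm.observe()['tcp_pos'])
for v in range(118,152,2):
    print(v,[tuple(int(x) for x in P[v,u]) if np.isfinite(P[v,u,0]) else None for u in range(150,172,2)])
```

```text
[ 503.34595756 -302.69718401   89.3806069 ]
118 [(522, -308, 208), (520, -301, 210), (515, -295, 210), (515, -284, 214), (510, -280, 213), (502, -280, 209), (500, -272, 211), (493, -270, 208), (268, -544, 20), (488, -255, 211), (488, -244, 215)]
120 [(523, -310, 200), (520, -302, 202), (513, -301, 199), (515, -286, 205), (509, -284, 203), (504, -280, 202), (500, -274, 202), (481, -287, 190), (271, -543, 12), (495, -247, 209), (490, -243, 208)]
122 [(524, -310, 193), (521, -304, 194), (511, -305, 189), (510, -296, 192), (511, -283, 196), (507, -278, 196), (492, -286, 187), (483, -287, 183), (270, -547, 0), (495, -250, 200), (488, -247, 199)]
124 [(526, -310, 186), (523, -303, 187), (508, -312, 177), (498, -314, 172), (513, -282, 190), (508, -278, 189), (496, -283, 182), (483, -289, 174), (495, -261, 189), (491, -256, 189), (484, -254, 186)]
126 [(516, -326, 168), (519, -310, 175), (514, -306, 174), (498, -315, 164), (511, -288, 179), (510, -278, 182), (490, -292, 168), (487, -285, 169), (496, -262, 181), (492, -256, 181), (284, -505, 0)]
128 [(518, -326, 161), (521, -310, 168), (514, 
[... 1541 characters left out ...]
-378, 48), (415, -438, -1), (504, -304, 95), (502, -295, 97), (490, -300, 89), (482, -298, 86), (393, -400, 2), (389, -392, 3)]
146 [(449, -447, 2), (445, -440, 3), (484, -372, 49), (483, -360, 54), (512, -307, 89), (509, -300, 90), (504, -295, 90), (501, -287, 91), (487, -293, 82), (448, -332, 46), (445, -324, 48)]
148 [(459, -436, 2), (495, -371, 46), (497, -356, 53), (526, -303, 89), (521, -298, 89), (516, -292, 89), (513, -284, 90), (499, -291, 80), (487, -296, 72), (469, -307, 58), (462, -304, 56)]
150 [(511, -363, 49), (509, -353, 52), (505, -347, 52), (527, -303, 81), (526, -293, 84), (522, -287, 85), (516, -283, 83), (509, -281, 80), (493, -290, 68), (478, -298, 57), (473, -291, 57)]
```

Run:
```python
from h import *
crop('s18',140,190,115,175,10,'c18b');crop('w17',200,310,160,300,5,'c17b')
```

```text
(no output)
```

View pics/c18b.png

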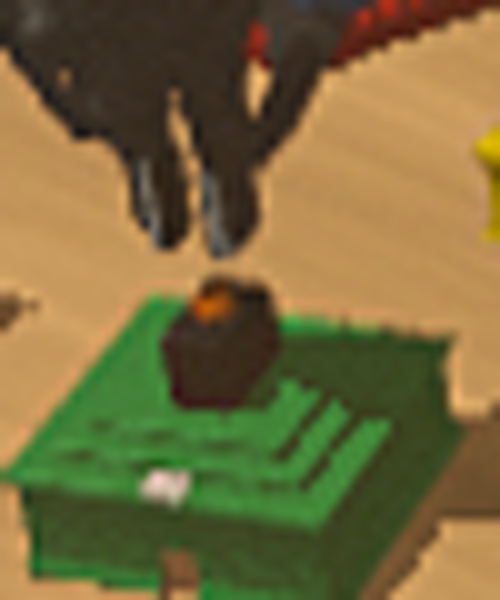

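View pics/c17b.png

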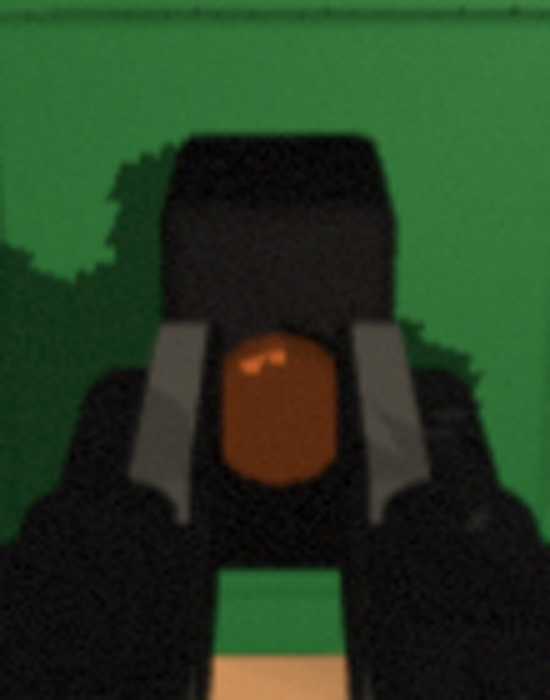

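The scene depth puts the fingertips at about z 119, while the reported TCP is z ≈ 90. I'll cross-check with the wrist camera.

Run:
```python
from h import *
for t,tcp in [('w18',[504,-303,90]),('w17',[504.1,-302.8,63.5]),('w4',[454,240.4,97.5]),('w12',[529.6,2.3,107.5]),('w13',[528.4,-76.2,261.4]),('w3',[458.4,240.3,145.5])]:
    z=load(t);P=cloud(z)-np.array(tcp)
    # bright pad pixels near
    f=z['f'].astype(int);
    Q=P.reshape(-1,3);m=(np.hypot(Q[:,0],Q[:,1])<60)&(Q[:,2]>-15)&(Q[:,2]<100)
    dark=(f.max(2)<110)&((f.max(2)-f.min(2))<15)
    uu=np.where(m&dark.ravel())[0]
    q=Q[uu]
    # tool axes approx: print lowest z of dark pixels in rows
    v,u=np.unravel_index(uu,(384,512))
    for side in (0,1):
        s=(u<256) if side==0 else (u>=256)
        if s.sum():
            k=np.argsort(v[s])[:12]; print(t,side,[(int(u[s][i]),int(v[s][i]),*q[s][i].round(0).astype(int).tolist()) for i in k[::3]])
```

```text
w18 0 [(238, 182, 17, 19, -14), (242, 182, 18, 17, -13), (245, 182, 19, 15, -13), (248, 182, 19, 13, -14)]
w18 1 [(264, 181, 24, 3, -15), (258, 182, 22, 7, -14), (261, 182, 23, 5, -12), (264, 182, 23, 3, -15)]
w17 0 [(238, 188, 17, 18, 0), (241, 188, 18, 17, 0), (244, 188, 18, 15, 1), (247, 188, 19, 13, 1)]
w17 1 [(260, 187, 22, 6, -1), (264, 187, 23, 4, -1), (269, 187, 25, 1, -1), (257, 188, 22, 8, 1)]
w4 0 [(249, 194, -11, 18, 6), (246, 206, -11, 16, 22), (244, 224, -10, 8, 29), (235, 225, -14, 7, 31)]
w4 1 [(259, 150, -13, 42, -14), (261, 194, -4, 20, 6), (266, 224, 1, 12, 30), (265, 225, 0, 12, 32)]
w12 0 [(238, 224, -10, 10, 28), (239, 225, -10, 10, 30), (242, 225, -8, 10, 29), (245, 225, -6, 11, 31)]
w12 1 [(264, 225, 4, 11, 31), (267, 225, 5, 11, 30), (270, 225, 7, 11, 30), (273, 225, 8, 11, 30)]
w13 0 [(200, 228, -29, 9, 35), (196, 229, -31, 9, 36), (199, 229, -29, 9, 35), (202, 229, -28, 8, 34)]
w13 1 [(304, 229, 24, 12, 33), (307, 229, 25, 13, 35), (310, 229, 27, 13, 35), (313, 229, 28, 13, 35)]
w3 0 [(197, 228, -32, 0, 34), (197, 229, -32, 0, 34), (200, 229, -31, 1, 35), (203, 229, -29, 1, 35)]
w3 1 [(312, 227, 24, 19, 32), (316, 227, 26, 20, 32), (306, 228, 20, 18, 34), (309, 228, 22, 19, 34)]
```

Both cameras agree: the real fingertips are about 29–34 mm behind the reported TCP, so the tool's true end is higher than the text says. The window was held only by the top of its tab, but it is home. For the head I'll aim for real tips at z ≈ 62, i.e. reported z ≈ 31.

Request:
carry_out --series '[[[6, 0, 0, 0, 0], [6, 0, 0, 0, 0], [6, 0, 0, 0, 0], [6, 0, 0, -1.5, 0], [6, 0, 0, -1.5, 0], [6, 0, 0, -1.5, 0], [6, 0, 0, 0, 0], [6, 0, 0, 0, 0]]]' --newtons 40

```text
time_s: 15.6
tcp_pos: [502.8, -302.3, 43.8]
orientation: [0.98, 0.201, -0.001, -0.001]
ft_force: [1.4, 0.4, 1.1]
finger_gap: 60.5
```

```bash
python3 hd.py w19; python3 -c "
from h import *
snap('scene','s19');crop('s19',130,200,100,180,7,'c19');print(arm.observe()['ft_force'],arm.observe()['finger_gap'])"
```

```text
[ 503.64305483 -302.72444556   44.64905564] [-1.79993467e+02  5.58140692e-04  2.31345481e+01] [ 0.63719573  0.65847546 -0.2338432   1.79924635  0.21937223  0.7092366
 -0.88366456]
28 28122 ((503.932861328125, -302.904541015625), (127.52074432373047, 128.0504913330078), 23.124210357666016) [45.1 50.6 56.5] [ 521.7 -295.2   50.5]
70 1342 ((504.2990417480469, -299.6480712890625), (77.12915802001953, 50.441123962402344), 86.28789520263672) [72.5 81.5 85.8] [ 514.1 -298.2   80.6]
86 3832 ((505.44195556640625, -304.021484375), (49.41150665283203, 79.7231674194336), 47.9355583190918) [86.5 87.8 90. ] [ 506.5 -301.8   87.9]
92 1226 ((503.11151123046875, -302.4794616699219), (23.291494369506836, 87.63790130615234), 22.691328048706055) [92.2 93.2 96.4] [ 505.5 -301.7   93.6]
[ 0.13391049 -0.73358973 -0.6529214 ] 59.94947768207899
```

View pics/c19.png

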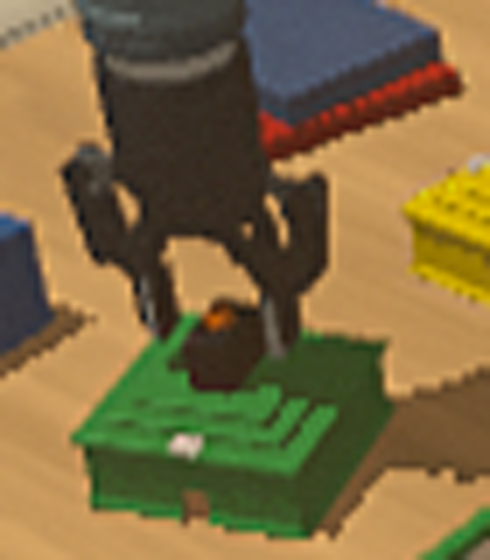

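View pics/w19.png

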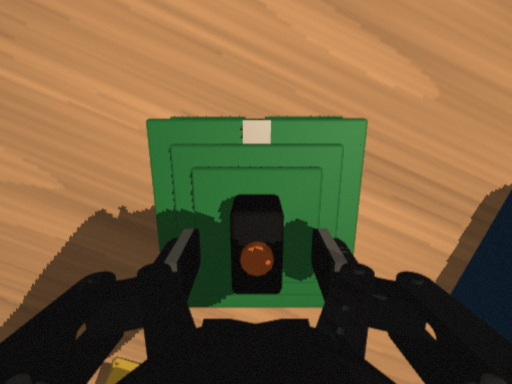

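Request:
carry_out --series '[[[6, 0, 0, -0.7, 0], [6, 0, 0, -0.6, 0], [6, 0, 0, 0, 0], [6, 0, 0, 0, 0], [1.5, 0, 0, 0, 0], [1.5, 0, 0, 0, 0], [1.5, 0, 0, 0, 0], [1.5, 0, 0, 0, 0]]]' --newtons 40

```text
time_s: 16.37
tcp_pos: [503.7, -302.9, 31.7]
orientation: [0.98, 0.2, 0.0, 0.0]
ft_force: [0.0, 0.8, 2.1]
finger_gap: 25.3
```

Request:
carry_out --series '[[[1.5, 0, 0, 0, 0], [1.5, 0, 0, 0, 0], [1.5, 0, 0, 0, 0]]]'

```text
time_s: 16.62
tcp_pos: [503.7, -302.8, 31.7]
orientation: [0.98, 0.2, 0.0, 0.0]
ft_force: [-0.4, 0.4, 3.4]
finger_gap: 25.5
```

Request:
carry_out --series '[[[1.5, 0, 0, 0.3, 0], [1.5, 0, 0, 0.7, 0], [1.5, 0, 0, 1, 0], [1.5, 0, 0, 1, 0], [1.5, 0, 0, 0, 0], [1.5, 0, 0, 0, 0]]]'

```text
time_s: 17.12
tcp_pos: [504.2, -303.2, 62.5]
orientation: [0.98, 0.2, 0.001, 0.001]
ft_force: [0.1, 0.1, -1.7]
finger_gap: 25.2
```

```bash
python3 -c "
from h import *
snap('wrist','w20');snap('scene','s20');crop('s20',130,200,100,180,7,'c20');o=arm.observe();print(o['tcp_pos'],o['ft_force'],o['finger_gap'])"
```

```text
[ 503.32455728 -302.73031433   61.37741661] [-0.43832999 -0.77187331 -2.62086282] 25.288159190478787
```

View pics/c20.png

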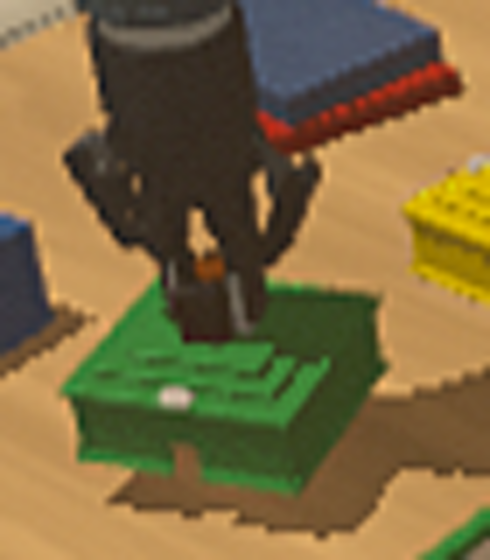

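View pics/w20.png

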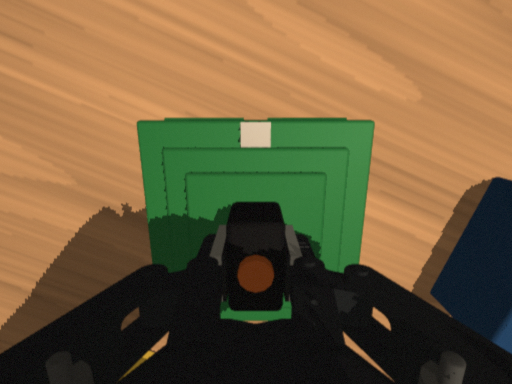

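The head is held and lifted (mark towards +x, gap 25 mm, level). Raising it and carrying it over at height.

Request:
carry_out --series '[[[1.5, 0, 0, 3.4, 0], [1.5, 0, 0, 3.5, 0], [1.5, 0, 0, 3.5, 0], [1.5, 0, 0, 3.5, 0], [1.5, 0.8, 3.2, 0, -2.4], [1.5, 0.9, 3.8, 0, -2.4], [1.5, 0.9, 3.8, 0, -2.4], [1.5, 0.9, 3.8, 0, -2.4]]]'

```text
time_s: 17.88
tcp_pos: [538.2, -155.2, 200.1]
orientation: [0.993, 0.116, -0.0, -0.0]
ft_force: [1.0, 0.0, -2.6]
finger_gap: 25.1
```

Request:
carry_out --series '[[[1.5, 0.9, 3.8, 0, -2.4], [1.5, 0.9, 3.8, 0, -2.4], [1.5, 0.9, 3.8, 0, -2.4], [1.5, 0.8, 3.6, 0, -2.6], [1.5, 0, 1, 0, 0], [1.5, 0, 0, 0, 0], [1.5, 0, 0, 0, 0], [1.5, 0, 0, 0, 0]]]'

```text
time_s: 18.55
tcp_pos: [573.0, 1.3, 199.9]
orientation: [0.999, 0.032, -0.001, 0.001]
ft_force: [0.5, -1.0, -2.9]
finger_gap: 25.6
```

```bash
cat > hl.py <<'E'
from h import *
import sys
t=sys.argv[1]
snap('wrist','w'+t);o=arm.observe();print(o['tcp_pos'],R.from_quat(o['orientation']).as_euler('xyz',degrees=True),o['ft_force'],o['finger_gap'])
e=o['tcp_pos'][2]-31.7
P=cloud(load('w'+t));Q=P.reshape(-1,3);Q=Q[~np.isnan(Q[:,0])]
for n,zl,zh in [('eaves',38,60),('grip',86,91.5)]:
    m=(Q[:,2]-e>zl)&(Q[:,2]-e<zh)&(abs(Q[:,0]-o['tcp_pos'][0])<95)&(abs(Q[:,1]-o['tcp_pos'][1])<95)
    q=Q[m]
    a=np.radians(R.from_quat(o['orientation']).as_euler('xyz')[2]*180/np.pi);c,s=np.cos(a),np.sin(a)
    l=(q[:,:2]-o['tcp_pos'][:2])@np.array([[c,-s],[s,c]])
    print(n,m.sum(),cv2.minAreaRect(q[:,:2].astype(np.float32)),'tool-frame x,y range',l.min(0).round(1),l.max(0).round(1),np.percentile(q[:,2]-e,[5,95]).round(1))
    if n=='eaves':
        for lo,hi in [(-50,-25),(-25,0),(0,25),(25,50)]:
            k=(l[:,1]>lo)&(l[:,1]<hi);print('  +x edge at y',lo,hi,l[k][:,0].max().round(1))
E
python3 hl.py 21;python3 -c "
from h import *
snap('top','t21');snap('scene','s21');crop('t21',240,360,120,230,5,'c21t');crop('s21',140,280,80,240,4,'c21')"
```

```text
[573.12227933   0.93578488 199.99623627] [1.79933332e+02 5.50992668e-02 3.58456343e+00] [ 0.82244406 -0.17108401 -1.47494944] 25.675360913610167
eaves 27705 ((573.8411865234375, 0.7789840698242188), (127.1194076538086, 127.65595245361328), 3.719358205795288) tool-frame x,y range [-62.8 -63.9] [64.4 63.7] [44.9 56.2]
  +x edge at y -50 -25 64.4
  +x edge at y -25 0 63.9
  +x edge at y 0 25 63.9
  +x edge at y 25 50 63.9
grip 4245 ((573.703369140625, 0.9279022216796875), (46.680667877197266, 47.61583709716797), 49.694091796875) tool-frame x,y range [-22.2 -26.4] [23.7 26.2] [86.5 89.5]
```

View pics/c21.png

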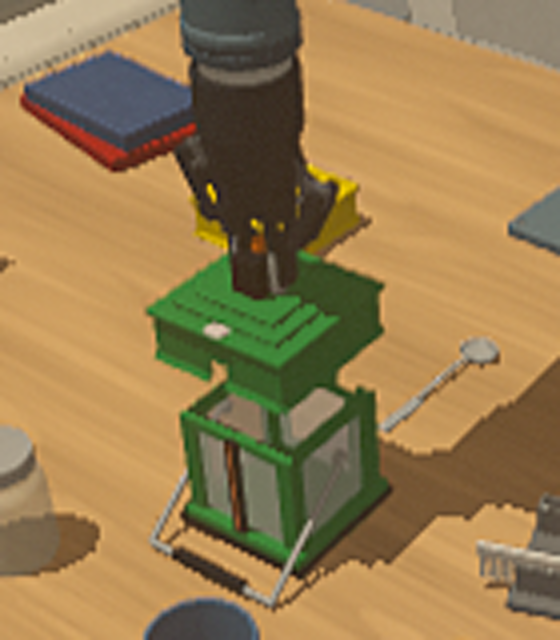

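View pics/w21.png

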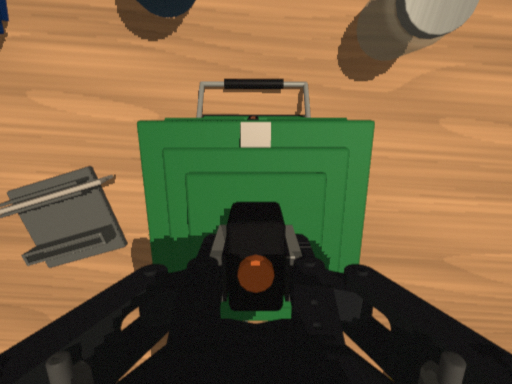

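View pics/c21t.png

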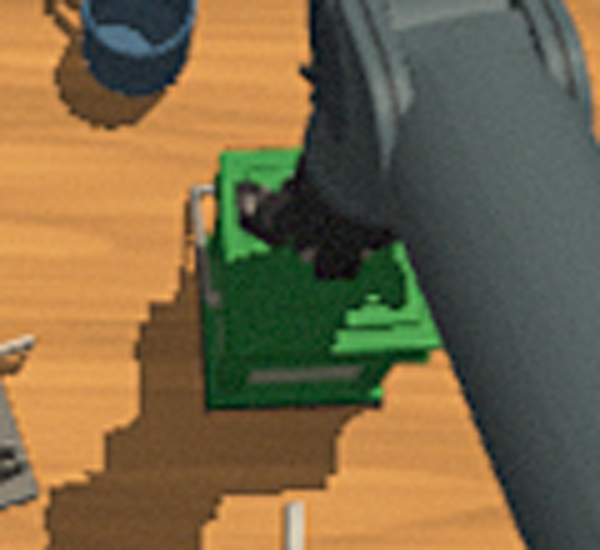

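Request:
carry_out --series '[[[1.5, 0.02, 0.34, 0, 0], [1.5, 0, 0, -1.2, 0], [1.5, 0, 0, -1.2, 0], [1.5, 0, 0, -1.2, 0], [1.5, 0, 0, -0.7, 0], [1.5, 0, 0, 0, 0], [1.5, 0, 0, 0, 0], [1.5, 0, 0, 0, 0]]]'

```text
time_s: 19.37
tcp_pos: [574.0, 6.7, 157.6]
orientation: [0.999, 0.033, 0.0, -0.0]
ft_force: [0.7, -0.2, -1.8]
finger_gap: 25.5
```

```bash
python3 hl.py 22;python3 -c "
from h import *
snap('scene','s22');crop('s22',150,280,100,240,4.2,'c22');crop('w22',180,340,60,160,4.5,'c22w')"
```

```text
[574.19986803   6.72692648 157.85780158] [-1.79999691e+02 -5.62973305e-02  3.73214227e+00] [ 0.70185156 -0.82673675 -1.16036978] 25.234351648812364
eaves 27709 ((574.55224609375, 6.309440612792969), (127.25932312011719, 127.8099594116211), 3.9649438858032227) tool-frame x,y range [-63.4 -64.2] [64.2 63.6] [44.7 56. ]
  +x edge at y -50 -25 63.7
  +x edge at y -25 0 63.7
  +x edge at y 0 25 63.7
  +x edge at y 25 50 63.7
grip 4219 ((574.7095336914062, 6.068088531494141), (47.429786682128906, 46.6527099609375), 46.868072509765625) tool-frame x,y range [-22.2 -26.8] [23.5 25.7] [86.4 89.7]
```

View pics/c22.png

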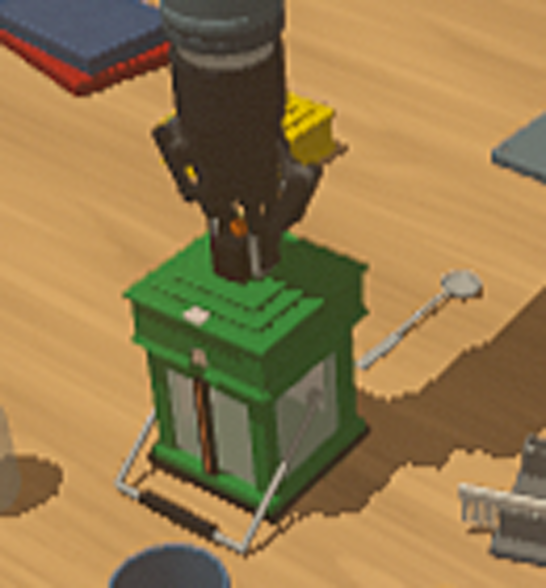

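View pics/c22w.png

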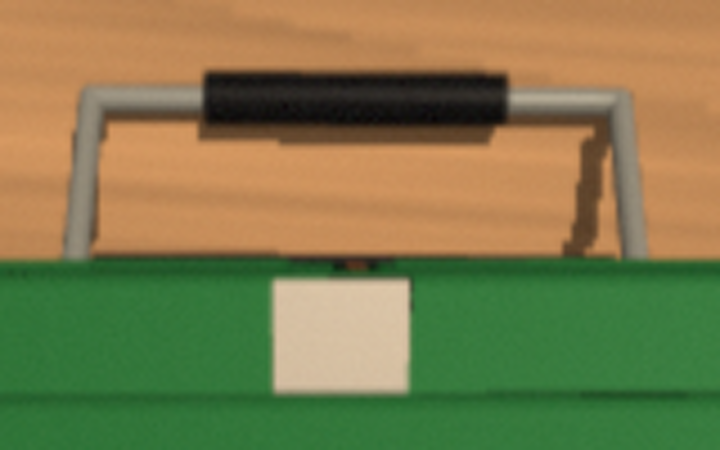

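The head sits 2–2.5 mm too far in +y (the rib shows to the right of the mark, at (355,265) against (341,335) in the crop). Correcting, then lowering.

Request:
carry_out --series '[[[1.5, -0.03, -0.22, 0, -0.2], [1.5, 0, 0, -0.4, 0], [1.5, 0, 0, 0, 0], [1.5, 0, 0, 0, 0], [1.5, 0, 0, 0, 0]]]'

```text
time_s: 19.88
tcp_pos: [573.4, 4.5, 153.4]
orientation: [1.0, 0.031, -0.0, -0.0]
ft_force: [0.3, 0.6, -2.4]
finger_gap: 25.3
```

```bash
python3 hl.py 23
```

```text
[573.42091505   4.54234314 153.42963088] [-1.79995814e+02 -3.45248447e-03  3.53578013e+00] [-0.19298317 -0.22760998 -1.318972  ] 25.273877349982534
eaves 27689 ((574.0361328125, 4.090141296386719), (127.0599594116211, 127.84825134277344), 3.733477830886841) tool-frame x,y range [-62.9 -64.4] [64.3 63.4] [45.  56.3]
  +x edge at y -50 -25 63.9
  +x edge at y -25 0 63.9
  +x edge at y 0 25 63.9
  +x edge at y 25 50 63.9
grip 4264 ((573.9927368164062, 4.298919677734375), (47.080623626708984, 47.652870178222656), 50.80717849731445) tool-frame x,y range [-22.2 -26.9] [23.7 25.7] [86.5 89.5]
```

Request:
carry_out --series '[[[1.5, 0, 0, -0.4, 0], [1.5, 0, 0, -0.4, 0], [1.5, 0, 0, -0.4, 0], [1.5, 0, 0, -0.2, 0], [1.5, 0, 0, 0, 0], [1.5, 0, 0, 0, 0]]]'

```text
time_s: 20.43
tcp_pos: [573.2, 4.5, 139.1]
orientation: [1.0, 0.031, -0.0, -0.0]
ft_force: [-0.1, 0.5, -1.4]
finger_gap: 25.5
```

```bash
python3 hl.py 24
```

```text
[573.43437093   4.51048492 139.35315037] [-1.79996682e+02  2.76212826e-03  3.53368529e+00] [ 0.02636102  0.55197094 -1.65051608] 25.81231082365178
eaves 27682 ((574.0194702148438, 3.829925537109375), (126.84876251220703, 127.92850494384766), 3.7490055561065674) tool-frame x,y range [-62.9 -64.6] [64.2 63.4] [44.8 56.1]
  +x edge at y -50 -25 63.8
  +x edge at y -25 0 63.8
  +x edge at y 0 25 63.8
  +x edge at y 25 50 63.7
grip 4246 ((574.2024536132812, 4.010261535644531), (47.29856872558594, 46.94154357910156), 45.89569854736328) tool-frame x,y range [-22.4 -26.8] [23.6 25.8] [86.4 89.6]
```

Lower edge at z ≈ 107.6 with no resistance, so the skirt is over the rim. Down to home.

Request:
carry_out --series '[[[1.5, 0, 0, -0.3, 0], [1.5, 0, 0, -0.3, 0], [1.5, 0, 0, -0.15, 0], [1.5, 0, 0, -0.1, 0], [1.5, 0, 0, -0.1, 0], [1.5, 0, 0, 0, 0], [1.5, 0, 0, 0, 0]]]'

```text
time_s: 21.07
tcp_pos: [573.3, 4.4, 131.7]
orientation: [1.0, 0.031, -0.0, 0.0]
ft_force: [-8.5, -1.0, 16.8]
finger_gap: 25.6
```

```bash
python3 hl.py 25;python3 -c "
from h import *
snap('scene','s25');crop('s25',150,280,100,240,4.2,'c25')"
```

```text
[573.2504681    4.41690822 131.7066922 ] [1.79964661e+02 8.08970914e-03 3.52692579e+00] [-7.44420498 -0.49120638 16.20676586] 25.313877744550563
eaves 27730 ((573.40576171875, 3.6938629150390625), (128.10525512695312, 128.65298461914062), 3.751159906387329) tool-frame x,y range [-63.9 -64.8] [64.4 63.8] [45.1 56.4]
  +x edge at y -50 -25 64.0
  +x edge at y -25 0 64.0
  +x edge at y 0 25 64.0
  +x edge at y 25 50 64.0
grip 4296 ((574.2250366210938, 4.168071746826172), (46.376827239990234, 47.69339370727539), 50.521087646484375) tool-frame x,y range [-22.2 -26.7] [24.  25.9] [86.5 89.5]
```

View pics/c25.png

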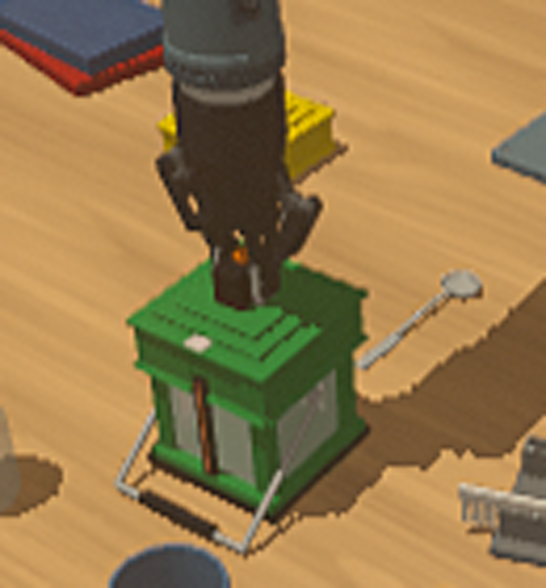

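Seated at exactly the expected height (131.7), with 16 N of contact. Relaxing slightly, opening and rising.

Request:
carry_out --series '[[[1.5, 0, 0, 0.05, 0], [6, 0, 0, 0, 0], [6, 0, 0, 0, 0], [6, 0, 0, 0, 0], [6, 0, 0, 0, 0], [6, 0, 0, 2, 0], [6, 0, 0, 3, 0], [6, 0, 0, 3, 0]]]'

```text
time_s: 21.83
tcp_pos: [572.5, 4.5, 210.4]
orientation: [1.0, 0.031, -0.001, -0.0]
ft_force: [0.1, 0.2, 0.2]
finger_gap: 59.9
```

Request:
carry_out --series '[[[0, 0, 0, 1, 0], [0, 0, 0, 0, 0], [0, 0, 0, 0, 0], [0, 0, 0, 0, 0], [0, 0, 0, 0, 0], [0, 0, 0, 0, 0], [0, 0, 0, 0, 0], [0, 0, 0, 0, 0]]]'

```text
time_s: 22.5
tcp_pos: [573.1, 4.5, 219.8]
orientation: [1.0, 0.031, -0.001, -0.0]
ft_force: [-0.4, -0.4, -1.1]
finger_gap: -0.3
```

Run:
```python
from h import *
snap('wrist','w26');o=arm.observe();print(o['tcp_pos'],o['ft_force'],o['finger_gap'],o['orientation'])
P=cloud(load('w26'));Q=P.reshape(-1,3);Q=Q[~np.isnan(Q[:,0])]
for zl,zh in [(138,160),(186,191),(192,197)]:
    m=(Q[:,2]>zl)&(Q[:,2]<zh)&(abs(Q[:,0]-574)<75)&(abs(Q[:,1]-4)<75);print(m.sum(),cv2.minAreaRect(Q[m][:,:2].astype(np.float32)),np.percentile(Q[m][:,2],[5,50,95]).round(1),Q[m].mean(0))
b=(P[...,2]>192)&(P[...,2]<199)&(load('w26')['f'][...,2]>120)&(load('w26')['f'][...,0]<80)
print('orange',b.sum(),P[b].mean(0) if b.any() else '')
snap('scene','s26');crop('s26',150,280,100,240,4.2,'c26')
```

```text
[573.19915903   4.51103251 219.9570975 ] [0.80280525 0.07260297 0.02544124] 0.054540331725499255 [ 9.99523501e-01  3.08648081e-02 -3.65080269e-04 -2.97239480e-05]
16352 ((573.6109619140625, 3.8623199462890625), (127.31311798095703, 128.36289978027344), 3.6022751331329346) [145.1 150.5 156.5] [585.63452113   4.59465054 150.38949559]
1305 ((574.4026489257812, 3.9853429794311523), (44.260353088378906, 25.432767868041992), 3.4816372394561768) [186.5 187.8 188.9] [578.70385724   4.15238959 187.76348726]
303 ((574.1932373046875, 3.90822696685791), (14.566205978393555, 15.506058692932129), 57.61309051513672) [192.2 193.  194. ] [574.18611249   3.96455356 193.01580171]
orange 291 [574.00571426   3.92237632 193.03047471]
```

View pics/w26.png

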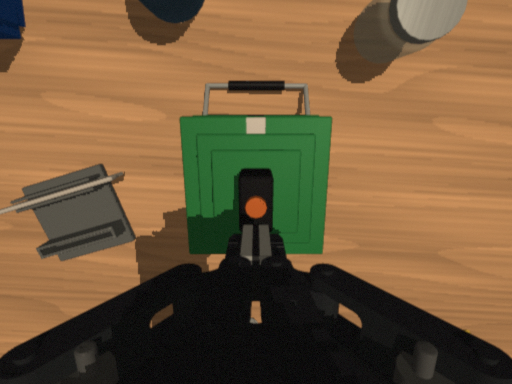

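View pics/c26.png

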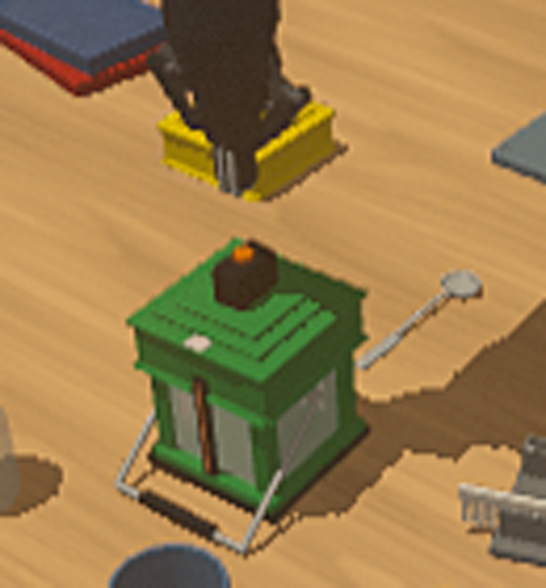

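The head is home and let go (eaves at (573.6, 3.9), yaw 3.6°, level; switch at (574.0, 3.9, 194)). Now pressing with shut fingers; real tips at z ≈ 249.

Request:
carry_out --series '[[[0, 0.08, -0.05, -1, 0], [0, 0, 0, -1.5, 0], [0, 0, 0, -1.3, 0], [0, 0, 0, -0.8, 0], [0, 0, 0, -0.3, 0], [0, 0, 0, 0, 0], [0, 0, 0, 0, 0]]]'

```text
time_s: 23.18
tcp_pos: [574.5, 4.0, 171.6]
orientation: [1.0, 0.031, 0.0, -0.0]
ft_force: [-0.1, -0.3, 0.3]
finger_gap: -0.1
```

Run:
```python
from h import *
snap('scene','s27');o=arm.observe();print(o['tcp_pos'],o['ft_force'])
crop('s27',170,240,110,190,7,'c27')
```

```text
[574.72832854   4.01400132 171.98482673] [ 0.05799178 -0.20975535  0.58120098]
```

View pics/c27.png

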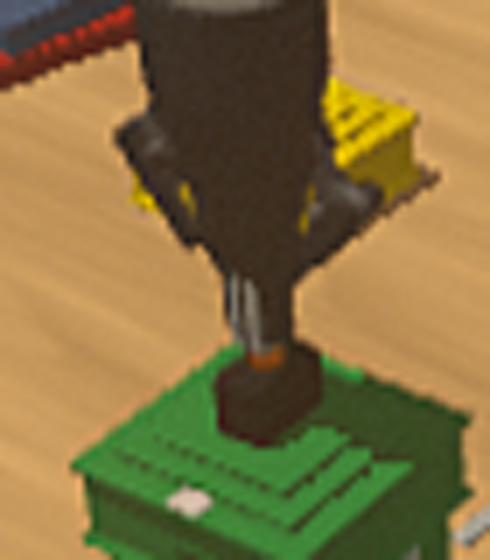

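Request:
carry_out --series '[[[0, 0, 0, -0.3, 0], [0, 0, 0, -0.3, 0], [0, 0, 0, 0, 0], [0, 0, 0, 0, 0]]]'

```text
time_s: 23.57
tcp_pos: [574.9, 4.0, 165.9]
orientation: [1.0, 0.031, 0.001, -0.0]
ft_force: [0.5, 0.3, 2.3]
finger_gap: 0.1
```

Request:
carry_out --series '[[[0, 0, 0, -0.2, 0], [0, 0, 0, 0, 0], [0, 0, 0, 0, 0]]]'

```text
time_s: 23.82
tcp_pos: [575.0, 4.0, 164.2]
orientation: [1.0, 0.031, 0.001, 0.0]
ft_force: [1.1, -0.2, 6.7]
finger_gap: 0.0
```

Request:
carry_out --series '[[[0, 0, 0, -0.2, 0], [0, 0, 0, 0, 0], [0, 0, 0, 0, 0]]]'

```text
time_s: 24.07
tcp_pos: [575.1, 4.0, 163.9]
orientation: [1.0, 0.031, 0.001, 0.0]
ft_force: [-5.1, -1.1, 19.8]
finger_gap: -0.0
```

The force jumped to 20 N, past the 4 N spring, so the switch has bottomed out. Retreating upwards.

Request:
carry_out --series '[[[0, 0, 0, 0.4, 0], [0, 0, 0, 1, 0], [0, 0, 0, 3, 0], [0, 0, 0, 4, 0], [0, 0, 0, 4, 0], [0, 0, 0, 2, 0], [0, 0, 0, 0, 0], [0, 0, 0, 0, 0]]]'

```text
time_s: 24.73
tcp_pos: [574.4, 4.0, 306.5]
orientation: [1.0, 0.031, 0.001, 0.0]
ft_force: [-0.4, -0.6, -2.1]
finger_gap: 0.2
```

Run:
```python
from h import *
snap('wrist','x');o=arm.observe();snap('wrist','w28');print(o['tcp_pos'],o['ft_force'])
P=cloud(load('w28'));Q=P.reshape(-1,3);Q=Q[~np.isnan(Q[:,0])]
for zl,zh in [(138,160),(186,191),(192,197)]:
    m=(Q[:,2]>zl)&(Q[:,2]<zh)&(abs(Q[:,0]-574)<75)&(abs(Q[:,1]-4)<75);print(m.sum(),cv2.minAreaRect(Q[m][:,:2].astype(np.float32)),np.percentile(Q[m][:,2],[5,50,95]).round(1))
for s in (-1,1):
  for ax in (0,1):
    m=(Q[:,2]>140)&(Q[:,2]<149)&(s*(Q[:,ax]-[574,4][ax])>45)&(abs(Q[:,0]-574)<66)&(abs(Q[:,1]-4)<66);print(s,ax,m.sum(),np.median(Q[m][:,2]).round(1) if m.sum() else '')
snap('scene','s28');snap('top','t28');
```

```text
[573.49676481   3.90987144 304.87294155] [-1.00551524 -0.55943648 -0.01118777]
10245 ((573.7737426757812, 3.87799072265625), (127.93281555175781, 128.1238250732422), 3.7957022190093994) [144.9 150.4 156.5]
812 ((574.124267578125, 3.8392715454101562), (44.2501220703125, 25.458038330078125), 3.465329647064209) [186.4 187.7 188.9]
160 ((573.7633056640625, 4.13399076461792), (14.519529342651367, 15.038655281066895), 60.09319305419922) [192.2 192.9 193.9]
-1 0 1010 145.9
-1 1 1241 145.9
1 0 1541 145.9
1 1 1268 145.8
```

View pics/s28.png

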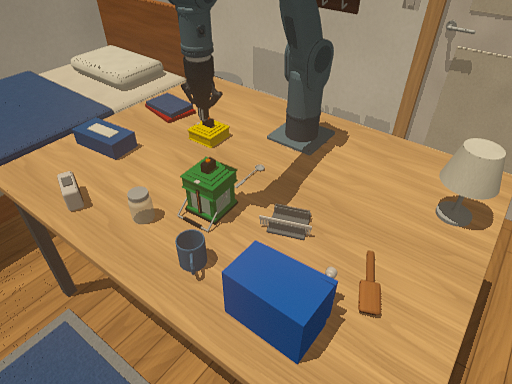

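View pics/w28.png

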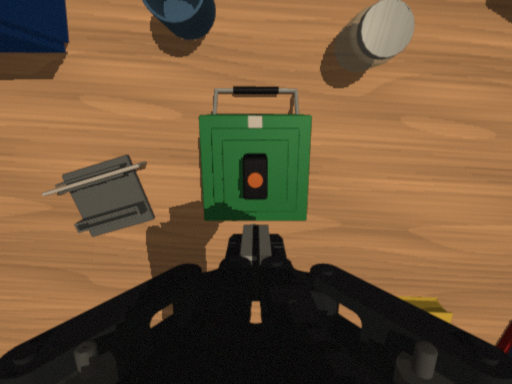

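Everything stands as it should, the switch is back up, and the arm is clear. Handing in.

```bash
python3 -c "
from rig import arm
print(arm.finish_job())"
```

```text
the job is handed in; nothing more can be done
None
```

The lantern is done and handed in at about 25 s: the window is home in its grooves, the green lamp head is on with its notch over the rib, and the switch has been pressed and is back up. No verdict was reported, so this rests on my own checks.

**Last checks:**
- **Window:** after I let go, the tab top measured z ≈ 137.8 mm (138 expected). It sat within 1 mm of the slot. The head now hides it, so I could not look again at the end.
- **Lamp head:** the eaves were level all round, within about 0.1 mm. Its centre is within about 0.5 mm of the lantern's and its yaw within about 0.1°.
- **Switch:** the force rose to 20 N against the 4 N spring, so I take it as fully pressed. Its top then read z 192.9 mm, the same as before the press.
- **Other things:** the scene view shows them and the box door unmoved. I did not measure them.

**What disagreed:**
- **Fingertips:** they really stand about 29–34 mm behind the reported TCP, as both the wrist and scene cameras showed. The window was therefore held only by the top few millimetres of its tab, though it went in cleanly.
- **First try at the head:** for the same reason, the fingers closed above the bar grip, around the switch, and slipped off. The head did not move. I corrected the height and the second grasp held.

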